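Assemble the orange control box in its nest

ROBOT

A 6-joint arm with a two-finger parallel gripper is mounted at the origin on a cart in front of the work surface, level with it; the furniture and walls round the work are solid. World frame = base frame: x ahead of the robot, y to its left, z up, the work surface at z = 0. Lengths are in mm, angles in rad, forces in N, time in s.
With the tool pointing down it reaches from about 275 to 1000 mm from the base axis. Payload 8.4 kg.
Tool frame: the origin (TCP) lies midway between the tips of the shut fingers; the grasp point (between the pads) lies 19 mm behind it; z points along the fingers, y is the line along which they close (so a half turn about z gives the same grasp; the last joint's range is limited). The gripper opens to 85 mm and grips with 20 to 120 N. Pads are 22 mm wide; open, the fingers measure 114 mm over their backs; the gripper's body (76 mm by 85 mm) begins 54 mm behind the grasp point. The pads swing forward as they close: fully open they stand 13 mm farther back than shut.
Start: joints at [-1.137, 0.353, 1.633, -0, 1.155, -0.002], TCP at [263.834, -566.586, 200.281] pointing down, gripper open.
Joint ranges: [-2.63, 2.63], [-0.92, 2.1], [0.06, 2.66], [-1.3, 4.44], [0, 2.69], [-3.02, 3.02]. Speed limits (rad/s): [2.22, 2.22, 2.79, 3.14, 3.14, 3.14].

INTERFACE

Orientations are given as [roll, pitch, yaw] about the fixed x, y, z axes, in that order (R = Rz(yaw) Ry(pitch) Rx(roll)).
In Python, from rig import telemetry, optics, r gives the robot as it stands.
- The arm moves only by the tool play_rows, never from a script. Its arguments are lists of equal length, an entry for each row: "dp": the shift along the tool's x, y, z in units of 40 mm (1.0 is 40 mm), a list of three; "rot": the turn, a rotation vector about the tool's x, y, z in units of 6 degrees (1.0 is 6 degrees), a list of three. In form: {"dp": [[tx, ty, tz], ...], "rot": [[ax, ay, az], ...]}. A call has 1 to 5 rows; each row is the pose to reach, as a shift and turn from the pose commanded when the call began, along the tool's axes at that moment; what a row does not reach only later rows make up. A row lasts 1/12 s, in which the tool goes at most 41.7 mm and 7.16 degrees, less where a joint would pass 70% of its speed; a pose out of reach is approached as far as the arm can. A call with a gripper value outside its range is refused whole. "fingers" is the opening, from 0 (shut) to 1 (fully open), set as the call begins (left out, the last holds). The fingers move at their own pace and stop on an object; "grip_force" is the grip in N (left out, the last holds). Time passes only in rows, so rows that repeat a pose let the fingers close. It gives the time, the measured TCP pose, the force, the opening and the grip force at its end, in the units of the state.
- telemetry.sense(): the state, without advancing time (a new reading comes with each control period).
- optics.grab_frame(name): name is "scene" or "top" or "wrist"; returns a dict with "color" (480x640x3 uint8, red, green, blue), "mtx" (3x3 intrinsics, pixels), "R" (3x3) and "t" (3): a world point X has camera coordinates R X + t; the wrist camera has in their place "mount" (4x4, takes a point from camera to tool coordinates, whose origin is the TCP and whose axes are the flange's). Camera axes: x right, y down, z forward; pixel columns grow to the right and rows downward; lengths in mm; the calibration is good to about 2 mm. A picture is of the moment at which its call begins: read the wrist's pose just before it. There is no depth.
- r.sign_off(): hands the job in; it is judged then, once.
The state is a dict: "clock": time; "qpos": joint angles; "qvel": joint speeds; "joint_efforts": joint torques, N m; "eef_pos": TCP position; "tcp_rot": TCP orientation; "contact_force": force on the tool from outside, world axes, zero at the start; "wrist_torque": the same for the moment, N m; "opening": opening from 0.0 (shut) to 1.0 (fully open); "grasp_force": force on a finger pad.
Only numpy, scipy, OpenCV 4.12 (cv2) and the standard library are available. Lean on these libraries where they do the work, as an engineer would, in place of code of your own. Each camera call takes 0.05 s, during which the arm holds its last target. There are 200 camera calls.

TASK

Build the control box in the aluminium nest, bottom to top: first seat the orange shell between the nest's blue corners, then set the green circuit board flat on the bosses inside the shell, then plug the white vent ring into the shell's rim, and last plug the black lid into the ring, each fully home. The board's rear edge is held under the red lip of the black programming fixture, so draw it forward (towards the fixture's open end) until it is clear before lifting it. Leave the blue deburring tool and the hex key lying between the parts where they are.

Things in the scene. Friction and masses are not known exactly. Their poses are not given: they have to be found in the camera images.
- nest: Fixed aluminium plate 108 x 72 x 6 mm with four blue L-shaped corner locators, 8 mm high, that bound an 86 x 56 mm pocket for the shell. Origin: centre of the underside, on the plywood board (z = 0.100). Long side along its x; the shell rests 6 mm above the origin. The long sides are open between the corners.
- fixture: Fixed black programming fixture, 105 x 64 mm. Deck 8 mm above its underside (its origin's height), steel guides 3 mm high at y = +-20 mm. Red lip at the +x end: underside 12.2, top 16.2 mm up, covering x from 34.5 mm back to the stop at 49 mm. The deck is open to -x (towards the robot), down to x = -50 mm. Board starts 1 mm from the stop.
- circuit_board: Loose green board 67 x 37 x 2.5 mm, 0.05 kg, gold contacts at its +x end. Finned heat sink in its middle, 32 (x) x 18 (y) mm, top 26.5 mm above the origin: pinch it across y by the upper 14 mm, so the fingers stay above the shell's rim. Origin: centre of the underside. Its last 13 mm at +x start under the lip; a slide of 16 to 30 mm to the fixture's -x frees it.
- shell: Loose orange open box, outside 80 (x) x 50 (y) x 18 mm, walls 4 mm, inside 72 x 42 mm; four corner bosses carry the circuit board with its underside 8 mm above the shell's origin (centre of the underside). 0.06 kg.
- vent_ring: Loose white ring, open through the middle (63 x 33 mm), black vent slots on its long sides; 80 (x) x 50 (y) mm. Origin: centre of the underside of its plug skirt (67 x 37 mm, 4 mm deep, it stands on it); the wall to grip runs from 4 to 26 mm up. In the shell its origin is 14 mm above the shell's. 0.035 kg.
- lid: Loose black lid, 80 (x) x 50 (y) mm, with four screws and grille lines on top. Origin: centre of the underside of its plug skirt (67 x 37 mm, 4 mm deep, it lies on it); the edge to grip runs from 4 to 12 mm up. On the ring its origin is 22 mm above the ring's. 0.035 kg.
- deburring_tool: Loose deburring tool with a blue handle, 138 mm long (along its y), 15 mm thick, lying on the plywood board; leave it alone. Origin: underside, at the middle.
- hex_key: Loose L-shaped steel hex key, 76 x 26 x 6 mm (long leg along its y), lying on the plywood board; leave it alone. Origin: underside, at the middle.

How it is judged:
By the outcome, as a careful person would: the job done as asked, in the order asked, and still so for the second after the job is handed in, with the robot touching nothing.
It also fails if it takes over 115 s, if anything falls off the work surface, if the arm or the gripper's body presses on something with over 40 N, if the wrist force passes 120 N, or if a joint passes its speed limit or range.

## Working session

There is one attempt and no reset: what is moved stays moved. The work goes in short steps, Python scripts to look and compute and a tool call to move; the robot and the scene stay as the last step left them, time stands still between calls to the robot, and variables do not carry over. Pictures are saved under pics/ and viewed, at most 14 in all, crops included, and the job is handed in when it is done.

Besides the shell and the picture viewer there is one more tool, called as name(argument=value, ...), one argument or row to a line, values as JSON. play_rows: Moves the arm, as the interface text tells. Its arguments: {"type":"object","properties":{"dp":{"type":"array"},"rot":{"type":"array"},"fingers":{"type":"number"},"grip_force":{"type":"number"}},"required":["dp","rot"]}

```bash
mkdir -p pics; ls; cat > h.py <<'E'
import numpy as np, cv2
from rig import telemetry, optics, r
def shot(n,f):
    d=optics.grab_frame(n); cv2.imwrite('pics/'+f,cv2.cvtColor(d['color'],cv2.COLOR_RGB2BGR)); return d
E
python3 - <<'E'
from h import *
s=telemetry.sense(); print(s)
for n in ('top','scene'):
    d=shot(n,n+'0.png'); print(n,d['mtx'],d['R'],d['t'],'campos',-d['R'].T@d['t'])
    np.savez(n+'0.npz',**{k:d[k] for k in ('color','mtx','R','t')})
d=optics.grab_frame('wrist'); print(d['mtx'],d['mount'])
E
```

```text
pics
{'clock': 0.0, 'qpos': array([-1.13741282e+00,  3.53637879e-01,  1.63416574e+00,  5.85001463e-06,
        1.15522065e+00, -2.42861815e-03]), 'qvel': array([-0.00010942,  0.00025872, -0.00037789,  0.00062203,  0.00081377,
       -0.00013618]), 'joint_efforts': array([ 9.45176362e-04, -6.05254555e+01, -3.42063117e+01,  1.97244804e-04,
        9.39247780e-03,  2.07114232e-05]), 'eef_pos': array([ 263.59810123, -566.09102013,  199.55461686]), 'tcp_rot': array([-3.14016106e+00, -8.82551462e-06,  4.35809756e-01]), 'contact_force': array([ 0.56512965, -0.44175185, -0.33400568]), 'wrist_torque': array([ 0.02422662, -0.03722183, -0.00915385]), 'grasp_force': 0.0, 'opening': 1.0049821271083585}
top [[487.66191397   0.         322.43597959]
 [  0.         487.66191397 245.51176564]
 [  0.           0.           1.        ]] [[ 0.0090306  -0.99957538  0.0277041 ]
 [-0.99506528 -0.01172063 -0.09852772]
 [ 0.09881059 -0.02667763 -0.9947486 ]] [-39.88937713 452.68898518 932.10632488] campos [358.7133434   -9.70025277 972.91897039]
scene [[589.86950627   0.         314.54562374]
 [  0.         589.86950627 233.36118399]
 [  0.           0.           1.        ]] [[-0.55065886 -0.83433161 -0.02579888]
 [-0.35547336  0.26235256 -0.89711194]
 [ 0.75525725 -0.48483183 -0.44104942]] [204.74943678 285.32452385 939.01757468] campos [-495.02746929  551.23891223  675.40349986]
[[425.99439632   0.         316.54671501]
 [  0.         425.99439632 243.38318804]
 [  0.           0.           1.        ]] [[ 5.17807311e-04 -9.52128544e-01 -3.05697510e-01  7.83969168e+01]
 [ 9.99999860e-01  4.58659427e-04  2.65309671e-04 -1.00069062e+00]
 [-1.12397866e-04 -3.05697604e-01  9.52128648e-01 -1.72497859e+02]
 [ 0.00000000e+00  0.00000000e+00  0.00000000e+00  1.00000000e+00]]
```

View pics/top0.png

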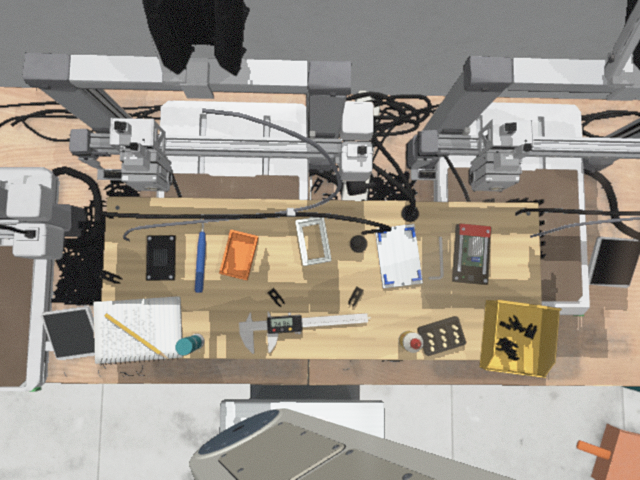

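View pics/scene0.png

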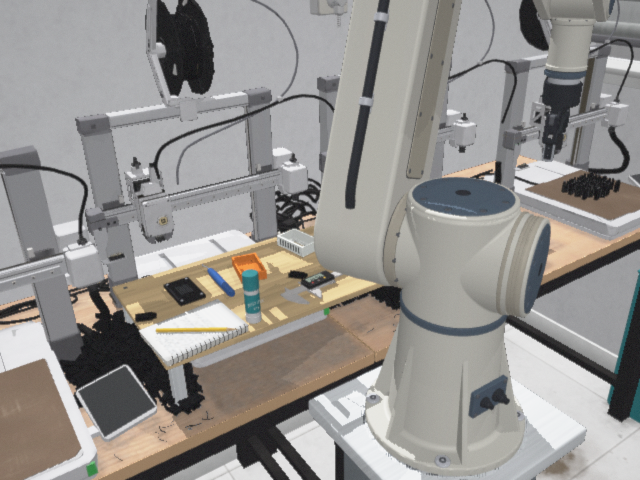

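The top view shows, left to right: lid (161,257), deburring tool (201,260), shell (239,254), ring (313,241), nest (400,257), hex key (440,255), and the fixture with its red lip on the far side (472,252). The scene view shows the lid, shell and ring; the arm hides the nest and fixture. Next I'll take coarse positions by casting rays.

```bash
cat >> h.py <<'E'
from scipy.spatial.transform import Rotation as Ro
def campose(d,s=None):
    if 'mount' in d:
        T=np.eye(4);T[:3,:3]=Ro.from_euler('xyz',s['tcp_rot']).as_matrix();T[:3,3]=s['eef_pos']
        M=T@d['mount']; return M[:3,:3],M[:3,3]
    return d['R'].T,-d['R'].T@d['t']
def rays(d,uv,s=None):
    A,c=campose(d,s); uv=np.atleast_2d(np.float64(uv))
    return c,np.c_[uv,np.ones(len(uv))]@np.linalg.inv(d['mtx']).T@A.T
def plane(d,uv,z,s=None):
    c,v=rays(d,uv,s); return c+v*((z-c[2])/v[:,2])[:,None]
def tri(obs): # [(c,v),...]
    A=0;b=0
    for c,v in obs:
        v=v/np.linalg.norm(v);P=np.eye(3)-np.outer(v,v);A=A+P;b=b+P@c
    p=np.linalg.solve(A,b); return p,[np.linalg.norm((np.eye(3)-np.outer(v,v)/(v@v))@(p-c)) for c,v in obs]
def mask(img,lo,hi,box):
    h=cv2.cvtColor(img,cv2.COLOR_RGB2HSV);m=cv2.inRange(h,np.array(lo),np.array(hi));k=np.zeros_like(m);x0,y0,x1,y1=box;k[y0:y1,x0:x1]=1;return m*k
def big(m,close=3):
    m=cv2.morphologyEx(m,cv2.MORPH_CLOSE,np.ones((close,close)))
    c=max(cv2.findContours(m,cv2.RETR_EXTERNAL,cv2.CHAIN_APPROX_NONE)[0],key=cv2.contourArea);return c[:,0,:]
def rect(d,cnt,z,s=None):
    p=plane(d,cnt,z,s)[:,:2].astype(np.float32)
    (c,(w,h),a)=cv2.minAreaRect(p)
    if w<h:w,h,a=h,w,a+90
    a=(a+90)%180-90
    return np.round(c,1),round(w,1),round(h,1),round(np.deg2rad(a),3)
E
python3 - <<'E'
from h import *
d=dict(np.load('top0.npz'));I=d['color']
O=lambda n,m,z:print(n,rect(d,big(m),z),cv2.minAreaRect(big(m))[0])
O('shell',mask(I,(5,150,120),(18,255,255),(215,220,265,290)),118)
O('ring',mask(I,(0,0,170),(180,50,255),(288,212,340,275)),126)
O('lid',mask(I,(0,0,0),(180,255,70),(140,225,182,290)),112)
O('tool',mask(I,(100,120,60),(125,255,255),(190,222,212,300)),108)
O('nest',mask(I,(0,0,175),(180,70,255),(368,220,430,295)),106)
O('fixt',mask(I,(0,0,0),(180,90,90),(445,218,500,290)),108)
O('lip',mask(I,(170,120,80),(180,255,255),(445,218,500,290))|mask(I,(0,120,80),(5,255,255),(445,218,500,290)),116)
O('green',mask(I,(45,60,40),(95,255,255),(445,218,500,290)),110)
m=mask(I,(105,120,60),(125,255,255),(368,220,430,295));n,l,st,ce=cv2.connectedComponentsWithStats(m)
print([ (c,int(a[4])) for c,a in zip(np.round(ce[1:],1).tolist(),st[1:])], plane(d,ce[1:],112).round(1).tolist())
d2=dict(np.load('scene0.npz'))
m2=big(mask(d2['color'],(5,150,120),(18,255,255),(220,240,280,290)));m1=big(mask(I,(5,150,120),(18,255,255),(215,220,265,290)))
a=rays(d,[cv2.minAreaRect(m1)[0]]);b=rays(d2,[cv2.minAreaRect(m2)[0]]);print('shell tri',tri([(a[0],a[1][0]),(b[0],b[1][0])]))
cv2.imwrite('pics/crop1.png',cv2.resize(cv2.cvtColor(I[190:320,100:540],cv2.COLOR_RGB2BGR),None,fx=1.8,fy=1.8,interpolation=cv2.INTER_CUBIC))
E
```

```text
shell (array([426.2, 114.6]), 79.0, 50.9, np.float64(-0.231)) (238.47061157226562, 254.61767578125)
ring (array([452.5, -15.6]), 82.2, 52.0, np.float64(0.187)) (312.8808898925781, 239.9916229248047)
lid (array([420.8, 251.3]), 77.5, 49.0, np.float64(0.013)) (160.47337341308594, 257.0377502441406)
tool (array([414. , 182.7]), 104.5, 11.6, np.float64(-0.029)) (200.15174865722656, 261.5719909667969)
nest (array([ 429.4, -169.1]), 108.9, 75.4, np.float64(0.147)) (398.297607421875, 255.18496704101562)
fixt (array([ 432.5, -300.6]), 103.2, 62.9, np.float64(-0.088)) (471.49273681640625, 254.10414123535156)
lip (array([ 474.6, -305. ]), 55.0, 19.0, np.float64(1.473)) (474.81707763671875, 230.14633178710938)
green (array([ 391.9, -283.9]), 1.8, 0.0, np.float64(-0.02)) (463.0, 276.5)
[([410.9, 230.7], 35), ([384.2, 231.4], 5), ([379.3, 235.6], 21), ([418.7, 272.6], 7), ([386.7, 280.3], 26), ([414.5, 279.0], 4), ([418.5, 278.5], 2)] [[472.8, -191.0, 112.0], [470.9, -142.9, 112.0], [463.2, -134.1, 112.0], [398.0, -204.1, 112.0], [383.7, -147.1, 112.0], [386.5, -196.5, 112.0], [387.5, -203.7, 112.0]]
shell tri (array([426.51288374, 115.45160721, 108.69309205]), [np.float64(0.19703612921018338), np.float64(0.1970361292101037)])
```

View pics/crop1.png

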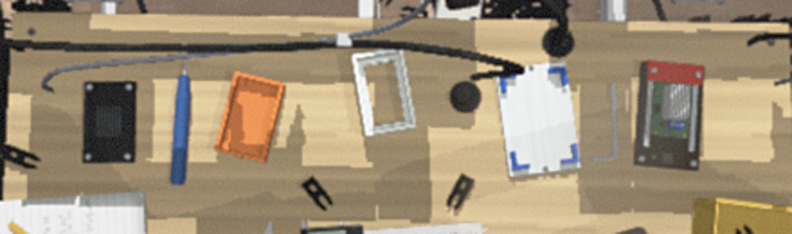

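The crop confirms the layout and yaws: shell leaning right, ring and nest leaning left, fixture leaning slightly right, with cables along the far edge. I'll check how close the gantry is before moving.

```bash
python3 - <<'E'
from h import *
d=dict(np.load('top0.npz'));e=dict(np.load('scene0.npz'))
for n,p,q in (('Lblock',(135,128),(150,180)),('Rblock',(357,118),(293,165)),('nozL',(150,185),(162,235)),('spool',(120,120),(137,160)),('railL',(100,147),(97,215)),('clip',(291,211),(306,205))):
    a=rays(d,[p]);b=rays(e,[q]);print(n,tri([(a[0],a[1][0]),(b[0],b[1][0])]))
E
```

```text
Lblock (array([593.50558119, 239.68512633, 272.14673059]), [np.float64(8.116559095717186), np.float64(8.116559095717253)])
Rblock (array([629.56059137, -97.10868873, 218.22190006]), [np.float64(16.71033326425707), np.float64(16.710333264257)])
nozL (array([531.75517281, 248.62132646, 177.9505029 ]), [np.float64(4.879261298704901), np.float64(4.879261298704883)])
spool (array([594.1120423 , 252.02412313, 313.22443124]), [np.float64(1.4441167625182616), np.float64(1.444116762518303)])
railL (array([591.12013679, 333.18281904, 216.0186435 ]), [np.float64(11.834394373351575), np.float64(11.834394373351708)])
clip (array([469.94529932,  -8.10860889, 198.4871167 ]), [np.float64(35.04318070640864), np.float64(35.04318070640868)])
```

play_rows(
  dp=[
    [0.9, 0, -0.2],
    [1.6, -1, -0.4],
    [2.2, -2, -0.6],
    [2.5, -3, -0.8],
    [2.5, -3.3, -1],
  ],
  rot=[
    [0, 0, 0.8],
    [0, 0, 1.6],
    [0, 0, 2.4],
    [0, 0, 3.2],
    [0, 0, 4.0],
  ],
  fingers=1,
)

```text
clock: 0.57
eef_pos: [298.4, -400.6, 239.3]
tcp_rot: [-3.138, 0.001, 0.014]
contact_force: [-0.2, 0.3, -0.6]
opening: 0.998
grasp_force: 0.0
```

The gantry heads stand at about x 530–600, z 180–310, so I'll turn the tool half round. That puts the wrist camera on the robot's side.

play_rows(
  dp=[
    [0.4, -0.4, -0.05],
    [0.8, -0.8, -0.1],
    [1.2, -1.2, -0.15],
    [1.6, -1.6, -0.2],
    [2.0, -2.0, -0.25],
  ],
  rot=[
    [0, 0, -1.19],
    [0, 0, -2.38],
    [0, 0, -3.57],
    [0, 0, -4.76],
    [0, 0, -5.95],
  ],
)

```text
clock: 0.98
eef_pos: [377.9, -322.4, 250.4]
tcp_rot: [-3.142, 0.0, 0.646]
contact_force: [-0.2, -0.3, 0.4]
opening: 1.005
grasp_force: 0.0
```

play_rows(
  dp=[
    [0, 0, 0],
    [0, 0, 0],
    [0, 0, 0],
    [0, 0, 0],
    [0, 0, 0],
  ],
  rot=[
    [0, 0, -1.19],
    [0, 0, -2.38],
    [0, 0, -3.57],
    [0, 0, -4.76],
    [0, 0, -5.95],
  ],
)

```text
clock: 1.4
eef_pos: [377.3, -323.1, 250.1]
tcp_rot: [-3.141, -0.0, 1.27]
contact_force: [0.1, -0.3, -0.8]
opening: 0.999
grasp_force: 0.0
```

play_rows(
  dp=[
    [0, 0, 0],
    [0, 0, 0],
    [0, 0, 0],
    [0, 0, 0],
    [0, 0, 0],
  ],
  rot=[
    [0, 0, -1.19],
    [0, 0, -2.38],
    [0, 0, -3.57],
    [0, 0, -4.76],
    [0, 0, -5.95],
  ],
)

```text
clock: 1.82
eef_pos: [377.2, -323.2, 250.1]
tcp_rot: [-3.141, -0.0, 1.892]
contact_force: [-0.1, 0.6, 0.7]
opening: 1.0
grasp_force: 0.0
```

play_rows(
  dp=[
    [0, 0, 0],
    [0, 0, 0],
    [0, 0, 0],
    [0, 0, 0],
    [0, 0, 0],
  ],
  rot=[
    [0, 0, -1.19],
    [0, 0, -2.38],
    [0, 0, -3.57],
    [0, 0, -4.76],
    [0, 0, -5.95],
  ],
)

```text
clock: 2.23
eef_pos: [377.2, -323.2, 250.1]
tcp_rot: [3.142, -0.0, 2.515]
contact_force: [0.1, -0.3, 0.8]
opening: 1.001
grasp_force: 0.0
```

play_rows(
  dp=[
    [0, 0, 0],
    [0, 0, 0],
    [0, 0, 0],
    [0, 0, 0],
    [0, 0, 0],
  ],
  rot=[
    [0, 0, -1.19],
    [0, 0, -2.38],
    [0, 0, -3.57],
    [0, 0, -4.76],
    [0, 0, -5.95],
  ],
)

```text
clock: 2.65
eef_pos: [377.2, -323.2, 250.1]
tcp_rot: [3.141, -0.0, 3.139]
contact_force: [0.7, -0.1, 0.1]
opening: 0.997
grasp_force: 0.0
```

play_rows(
  dp=[
    [-0.4, 0.6, 0],
    [-0.8, 1.3, 0],
    [-0.95, 2.1, 0],
    [-0.95, 2.1, 0],
  ],
  rot=[
    [0, 0, 0],
    [0, 0, 0],
    [0, 0, 0],
    [0, 0, 0],
  ],
)

```text
clock: 2.98
eef_pos: [416.7, -235.6, 249.9]
tcp_rot: [3.139, -0.0, 3.134]
contact_force: [-0.1, 0.3, -0.1]
opening: 0.999
grasp_force: 0.0
```

```bash
cat >> h.py <<'E'
import pickle
def wr(f):
    s=telemetry.sense(); d=shot('wrist',f+'.png'); pickle.dump((s,d),open(f+'.pkl','wb')); return s,d
E
python3 -c "
from h import *
s,d=wr('A');print(s['eef_pos'],s['tcp_rot'],s['qpos'])"
```

```text
[ 416.66987979 -235.64568398  249.91673262] [ 3.13909275e+00 -4.89352460e-04  3.13413030e+00] [-0.51934769  0.07324673  1.87592307  0.00208606  1.19407473 -2.08345005]
```

View pics/A.png

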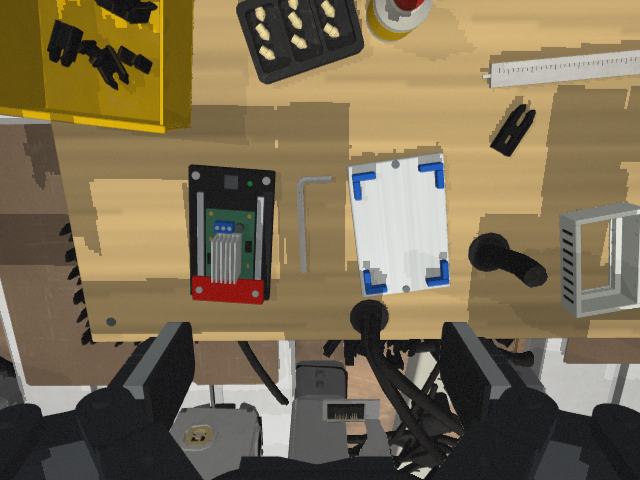

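The wrist view shows the fixture at (232,235) with the board's heat sink at (228,258) and the red lip at (228,290), the hex key at (305,220) and the nest at (400,225). Black posts stand at (490,250) to (540,275) and at (370,318). The ring is at the right edge.

```bash
python3 - <<'E'
from h import *
s,d=pickle.load(open('A.pkl','rb'));t=dict(np.load('top0.npz'));I=d['color']
m=mask(I,(0,0,0),(180,255,75),(180,155,285,312))
mr=mask(I,(170,120,80),(180,255,255),(180,155,285,312))|mask(I,(0,120,80),(5,255,255),(180,155,285,312))
print('fixt108',rect(d,big(m|mr,9),108,s)); print('lip116',rect(d,big(mr,9),116.2,s))
mn=mask(I,(0,0,150),(180,60,255),(335,140,462,305)); mb=mask(I,(100,130,60),(125,255,255),(335,140,462,305))
print('nest106',rect(d,big(mn|mb,7),106,s),'blue top',rect(d,np.argwhere(mb)[:,::-1].astype(float),114,s),rect(d,np.argwhere(mb)[:,::-1].astype(float),106,s))
mg=mask(I,(40,50,30),(95,255,255),(195,195,265,280));print('green',rect(d,big(mg,3),110.5,s), cv2.boundingRect(big(mg,3)))
def T(n,p,q):
    a=rays(t,[p]);b=rays(d,[q],s);print(n,*tri([(a[0],a[1][0]),(b[0],b[1][0])]))
T('post top',(358,243),(537,273));T('post base',(358,243),(490,250));T('post2',(410,213),(370,318))
# nest centre & lip height by two views
T('nest',(398.3,255.2),cv2.minAreaRect(big(mn|mb,7))[0]); T('lip',(474.8,230.1),cv2.minAreaRect(big(mr,9))[0])
cv2.imwrite('pics/fx.png',cv2.resize(cv2.cvtColor(I[155:310,180:460],cv2.COLOR_RGB2BGR),None,fx=2.8,fy=2.8,interpolation=cv2.INTER_CUBIC))
E
```

```text
fixt108 (array([ 433.9, -300.8]), 108.8, 63.8, np.float64(-0.084))
lip116 (array([ 473.8, -304.2]), 55.8, 20.6, np.float64(1.487))
nest106 (array([ 428.3, -169.6]), 107.1, 71.2, np.float64(0.135)) blue top (array([ 427.7, -169.9]), 95.7, 65.5, np.float64(0.135)) (array([ 430. , -168.2]), 98.1, 67.2, np.float64(0.135))
green (array([ 437.9, -301.3]), 55.3, 37.7, np.float64(-0.087)) (205, 207, 51, 72)
post top [443.39233475 -90.59572821 163.23185028] [np.float64(0.7352629646789797), np.float64(0.735262964678916)]
post base [449.3191404  -96.57657324 100.62267842] [np.float64(1.4647355574634937), np.float64(1.4647355574636076)]
post2 [ 505.72573191 -190.7954752   104.6609993 ] [np.float64(0.3651738786156066), np.float64(0.3651738786155112)]
nest [ 427.48818083 -168.56703969  103.90256958] [np.float64(1.85930457260458), np.float64(1.859304572604572)]
lip [ 474.89931186 -305.31678677  113.7519689 ] [np.float64(0.34675695756138813), np.float64(0.34675695756131003)]
```

View pics/fx.png

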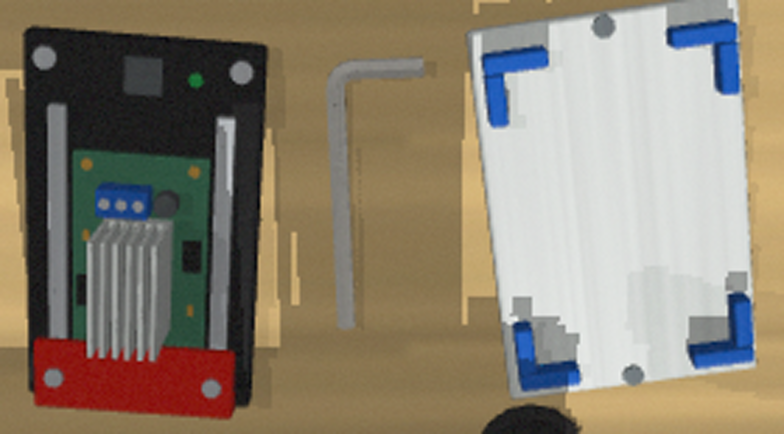

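Nest is at about (428,-169.5) with yaw 0.135. The fixture is at (434,-301) with yaw -0.085. Next I'll fly past the ring to the shell.

play_rows(
  dp=[
    [0, 1, 0],
    [0, 2, 0],
    [0, 3, 0],
    [0, 4, 0],
    [0, 5, 0],
  ],
  rot=[
    [0, 0, 0],
    [0, 0, 0],
    [0, 0, 0],
    [0, 0, 0],
    [0, 0, 0],
  ],
)

```text
clock: 3.45
eef_pos: [417.7, -38.9, 250.4]
tcp_rot: [-3.141, 0.0, 3.131]
contact_force: [1.1, 0.6, -0.4]
opening: 1.003
grasp_force: 0.0
```

```bash
python3 -c "
from h import *
s,d=wr('B');print(s['eef_pos'],s['tcp_rot'],s['qvel'].round(2))"
```

```text
[417.71895762 -38.93823335 250.38724059] [-3.14119885e+00  4.66671181e-04  3.13109703e+00] [ 1.14 -0.1   0.09  0.   -0.    1.12]
```

play_rows(
  dp=[
    [0, 1, 0],
    [0, 2, 0],
    [0, 3, 0],
    [0, 3.75, 1],
    [0, 3.75, 1],
  ],
  rot=[
    [0, 0, 0.5],
    [0, 0, 1],
    [0, 0, 1.5],
    [0, 0, 2.13],
    [0, 0, 2.13],
  ],
)

```text
clock: 3.92
eef_pos: [418.3, 112.5, 207.6]
tcp_rot: [-3.141, -0.002, 2.908]
contact_force: [-1.2, 0.0, -1.6]
opening: 0.997
grasp_force: 0.0
```

```bash
cat > m.py <<'E'
from h import *
def ringm(I,box): return mask(I,(0,0,110),(180,40,255),box)
def shellm(I,box): return mask(I,(5,140,60),(18,255,255),box)
E
python3 - <<'E'
from m import *
s,d=wr('C');print(s['eef_pos'],s['tcp_rot'],s['qvel'].round(2))
c=big(shellm(d['color'],(0,0,640,400)),5);print(cv2.boundingRect(c));
for z in (118,100):print('shell',z,rect(d,c,z,s))
E
```

```text
[418.33318255 112.54198324 207.63607453] [-3.14130655e+00 -2.07058528e-03  2.90764332e+00] [ 0.07  0.1   0.06 -0.03 -0.1  -0.05]
(282, 180, 81, 122)
shell 118 (array([424.3, 115.8]), 82.2, 49.8, np.float64(-0.226))
shell 100 (array([430. , 114.7]), 87.9, 53.2, np.float64(-0.226))
```

View pics/C.png

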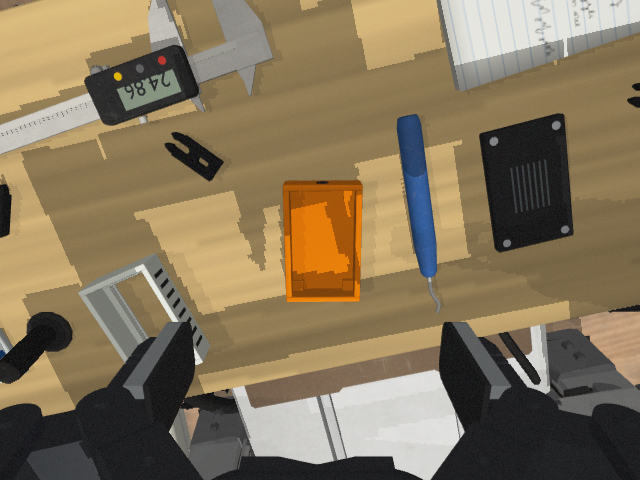

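The shell is at (322,241), with the deburring tool and lid to its right and the ring to its left. Taking out the visible near face, its centre is about (425.5,115.2), matching the top view. Going in to grasp.

play_rows(
  dp=[
    [-0.16, 0.11, 0.8],
    [-0.16, 0.11, 1.7],
    [-0.16, 0.11, 2.4],
    [-0.16, 0.11, 2.64],
    [-0.16, 0.11, 2.64],
  ],
  rot=[
    [0, 0, -0.05],
    [0, 0, -0.05],
    [0, 0, -0.05],
    [0, 0, -0.05],
    [0, 0, -0.05],
  ],
)

```text
clock: 4.38
eef_pos: [425.4, 111.5, 103.2]
tcp_rot: [-3.139, -0.004, 2.914]
contact_force: [-0.3, -0.2, 0.4]
opening: 1.002
grasp_force: 0.0
```

play_rows(
  dp=[
    [0, 0, 0],
    [0, 0, 0],
    [0, 0, 0],
    [0, 0, 0],
    [0, 0, 0],
  ],
  rot=[
    [0, 0, 0],
    [0, 0, 0],
    [0, 0, 0],
    [0, 0, 0],
    [0, 0, 0],
  ],
  fingers=0.4,
  grip_force=40,
)

```text
clock: 4.8
eef_pos: [427.3, 113.2, 105.7]
tcp_rot: [3.141, 0.002, 2.915]
contact_force: [0.5, -0.1, -0.0]
opening: 0.403
grasp_force: 0.0
```

play_rows(
  dp=[
    [0, 0, 0],
    [0, 0, 0],
    [0, 0, 0],
    [0, 0, 0],
    [0, 0, 0],
  ],
  rot=[
    [0, 0, 0],
    [0, 0, 0],
    [0, 0, 0],
    [0, 0, 0],
    [0, 0, 0],
  ],
)

```text
clock: 5.22
eef_pos: [426.6, 113.1, 104.7]
tcp_rot: [-3.142, -0.0, 2.915]
contact_force: [-0.2, 0.0, 0.5]
opening: 0.4
grasp_force: 0.0
```

```bash
python3 - <<'E'
from m import *
s,d=wr('D');print(s['eef_pos'],s['tcp_rot'],s['opening'],s['grasp_force'])
E
```

```text
[426.63808673 113.10691421 104.66696317] [-3.14157653e+00 -4.66599359e-05  2.91461473e+00] 0.4002479974251805 0.0
```

View pics/D.png

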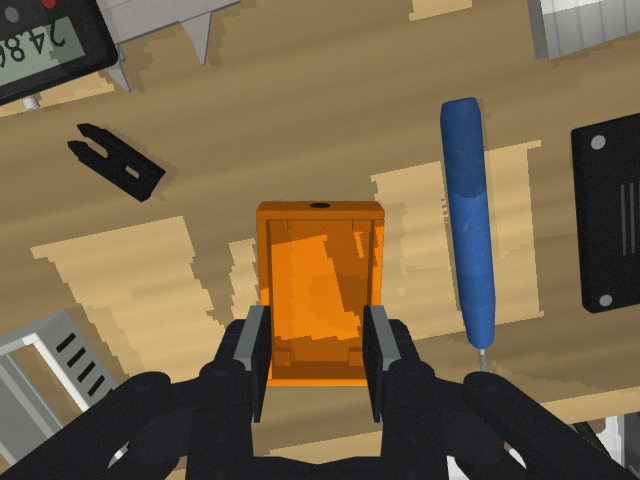

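The fingers straddle the shell, with the rim at x=258–384 px, but there is no contact force yet. I'll close further.

play_rows(
  dp=[
    [0, 0, 0],
    [0, 0, 0],
    [0, 0, 0],
    [0, 0, 0],
    [0, 0, 0],
  ],
  rot=[
    [0, 0, 0],
    [0, 0, 0],
    [0, 0, 0],
    [0, 0, 0],
    [0, 0, 0],
  ],
  fingers=0.25,
)

```text
clock: 5.68
eef_pos: [426.6, 113.1, 104.7]
tcp_rot: [-3.142, -0.0, 2.915]
contact_force: [-0.1, -0.5, 1.1]
opening: 0.248
grasp_force: 0.0
```

```bash
python3 - <<'E'
from m import *
s,d=wr('E');print(s['eef_pos'],s['tcp_rot'],s['opening'],s['grasp_force'])
E
```

```text
[426.62981256 113.06502639 104.66615815] [-3.14155041e+00 -8.99037017e-05  2.91450167e+00] 0.2475587770049907 0.0
```

View pics/E.png

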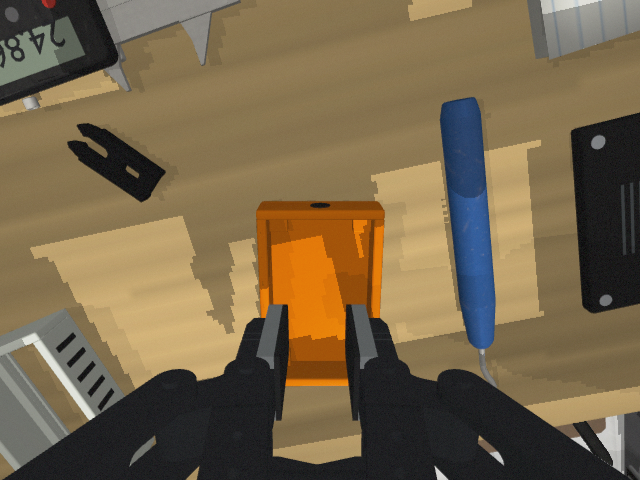

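The fingers have closed over the shell without touching it, so they sit higher than I expected. The scene camera can show me where the tips actually are.

```bash
python3 - <<'E'
from m import *
s=telemetry.sense();d=optics.grab_frame('scene')
p=s['eef_pos']; 
for z in (0,13,26,39):
    X=d['R']@(p+[0,0,z])+d['t'];u=d['mtx']@X;u=u[:2]/u[2];print(z,u.round(1))
    if z==0:c=u.astype(int)
x0,y0=c[0]-70,c[1]-60
I=cv2.cvtColor(d['color'][y0:y0+90,x0:x0+140],cv2.COLOR_RGB2BGR);I=cv2.resize(I,None,fx=5.5,fy=5.5,interpolation=cv2.INTER_CUBIC)
for z in (0,13,26,39):
    X=d['R']@(p+[0,0,z])+d['t'];u=d['mtx']@X;u=((u[:2]/u[2]-[x0,y0]+.5)*5.5).astype(int);cv2.circle(I,tuple(map(int,u)),3,(255,0,255),-1)
cv2.imwrite('pics/sc2.png',I);print(x0,y0)
E
```

```text
0 [249.9 268.7]
13 [249.4 262.9]
26 [248.9 257. ]
39 [248.4 251.1]
179 208
```

View pics/sc2.png

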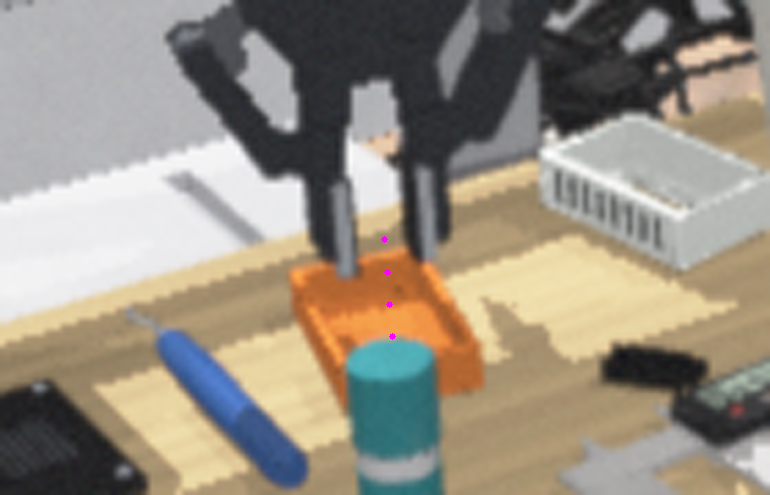

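In the scene view the tips sit at about (386,267) in the crop, roughly 34 mm above the TCP marker. The wrist view gives the same figure (tip depth about 150 mm). So the tips are about 30–40 mm behind the nominal TCP. I'll reopen to 64 mm, which keeps clear of the blue tool, lower in stages and check.

play_rows(
  dp=[
    [0.04, 0.03, -0.2],
    [0.04, 0.03, -0.2],
    [0.04, 0.03, -0.2],
    [0.04, 0.03, 0],
    [0.04, 0.03, 0.4],
  ],
  rot=[
    [0, 0, 0],
    [0, 0, 0],
    [0, 0, 0],
    [0, 0, 0],
    [0, 0, 0],
  ],
  fingers=0.75,
)

```text
clock: 6.2
eef_pos: [426.8, 115.0, 89.4]
tcp_rot: [3.14, 0.003, 2.915]
contact_force: [1.2, 1.0, -0.7]
opening: 0.748
grasp_force: 0.0
```

play_rows(
  dp=[
    [0, 0, 0],
    [0, 0, 0],
  ],
  rot=[
    [0, 0, 0],
    [0, 0, 0],
  ],
)

```text
clock: 6.37
eef_pos: [424.4, 114.3, 87.8]
tcp_rot: [-3.14, -0.002, 2.915]
contact_force: [-0.1, -0.8, 0.3]
opening: 0.749
grasp_force: 0.0
```

```bash
python3 - <<'E'
from m import *
s,d=wr('F');print(s['eef_pos'],s['tcp_rot'],s['opening'],s['contact_force'])
c=big(shellm(d['color'],(200,100,460,470)),5);print(cv2.boundingRect(c),rect(d,c,118,s))
E
```

```text
[424.39721789 114.33187793  87.84684657] [-3.14044439e+00 -2.17841400e-03  2.91451726e+00] 0.749102073360931 [-0.0740365  -0.78997955  0.29017702]
(247, 216, 143, 201) (array([423.3, 116.1]), 83.0, 49.5, np.float64(-0.226))
```

View pics/F.png

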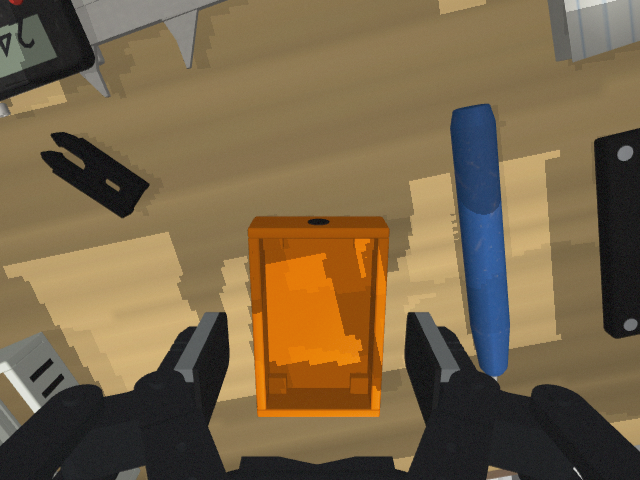

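The tips now show at row 313 with the fingers at x=227 and 407. That puts them at about z=122, just above the rim and straddling the shell evenly. I'll lower 15 mm and close.

play_rows(
  dp=[
    [-0.02, 0, 0.2],
    [-0.02, 0, 0.36],
    [-0.02, 0, 0.36],
    [-0.02, 0, 0.36],
  ],
  rot=[
    [0, 0, 0],
    [0, 0, 0],
    [0, 0, 0],
    [0, 0, 0],
  ],
)

```text
clock: 6.75
eef_pos: [425.8, 114.3, 73.9]
tcp_rot: [-3.141, -0.001, 2.914]
contact_force: [-0.7, 0.1, 0.6]
opening: 0.75
grasp_force: 0.0
```

play_rows(
  dp=[
    [0, 0, 0],
    [0, 0, 0],
    [0, 0, 0],
    [0, 0, 0],
    [0, 0, 0],
  ],
  rot=[
    [0, 0, 0],
    [0, 0, 0],
    [0, 0, 0],
    [0, 0, 0],
    [0, 0, 0],
  ],
  fingers=0.4,
  grip_force=40,
)

```text
clock: 7.17
eef_pos: [426.3, 114.5, 74.7]
tcp_rot: [3.141, 0.0, 2.915]
contact_force: [-1.2, -0.2, 6.6]
opening: 0.571
grasp_force: 42.0
```

play_rows(
  dp=[
    [0, 0, -0.3],
    [0, 0, -1],
    [0, 0, -2],
    [0, 0, -3],
    [0, 0, -3],
  ],
  rot=[
    [0, 0, 0],
    [0, 0, 0],
    [0, 0, 0],
    [0, 0, 0],
    [0, 0, 0],
  ],
)

```text
clock: 7.58
eef_pos: [430.2, 115.5, 201.0]
tcp_rot: [3.137, 0.009, 2.914]
contact_force: [1.9, 0.9, -0.2]
opening: 0.573
grasp_force: 41.8
```

play_rows(
  dp=[
    [-0.16, -0.7, 0],
    [-0.32, -1.4, 0],
    [-0.48, -2.1, 0],
    [-0.64, -2.8, 0],
    [-0.8, -3.5, 0],
  ],
  rot=[
    [0, 0, 0],
    [0, 0, 0],
    [0, 0, 0],
    [0, 0, 0],
    [0, 0, 0],
  ],
)

```text
clock: 8.0
eef_pos: [425.6, -30.4, 194.3]
tcp_rot: [3.142, 0.001, 2.915]
contact_force: [0.5, 0.4, 0.0]
opening: 0.572
grasp_force: 41.8
```

play_rows(
  dp=[
    [-0.2, -0.8, 0],
    [-0.4, -1.6, 0],
    [-0.6, -2.4, 0],
    [-0.85, -3.4, 0],
    [-0.85, -3.4, 0],
  ],
  rot=[
    [0, 0, -0.8],
    [0, 0, -1.6],
    [0, 0, -2.4],
    [0, 0, -3.45],
    [0, 0, -3.45],
  ],
)

```text
clock: 8.42
eef_pos: [428.7, -174.5, 194.5]
tcp_rot: [-3.139, 0.001, -3.001]
contact_force: [0.0, 0.6, -0.1]
opening: 0.572
grasp_force: 41.9
```

play_rows(
  dp=[
    [0, 0, 0],
    [0, 0, 0],
  ],
  rot=[
    [0, 0, 0],
    [0, 0, 0],
  ],
)

```text
clock: 8.58
eef_pos: [427.9, -169.2, 194.0]
tcp_rot: [3.141, -0.0, -3.01]
contact_force: [-0.0, -0.3, -1.1]
opening: 0.566
grasp_force: 41.9
```

```bash
python3 - <<'E'
from m import *
s,d=wr('G');I=d['color'];print(s['eef_pos'],s['tcp_rot'],s['opening'],s['grasp_force'],s['qvel'].round(2))
c=big(shellm(I,(150,60,500,470)),5);print('shell px',cv2.boundingRect(c),rect(d,c,s['eef_pos'][2]+44,s))
mb=mask(I,(100,130,60),(125,255,255),(150,60,500,420));n,l,st,ce=cv2.connectedComponentsWithStats(mb)
print('blue',[(ce[i].round(1).tolist(),st[i].tolist()) for i in range(1,n) if st[i][4]>25])
E
```

```text
[ 427.93748202 -169.191244    193.97735289] [ 3.14088680e+00 -4.83869961e-04 -3.01039463e+00] 0.5662061297186375 41.91477298736572 [ 0.03 -0.01  0.01  0.    0.    0.01]
shell px (239, 221, 156, 217) (array([ 424.6, -168.7]), 82.8, 49.2, np.float64(0.132))
blue [([359.7, 172.7], [342, 161, 28, 33, 451]), ([269.1, 173.0], [259, 162, 29, 32, 455])]
```

View pics/G.png

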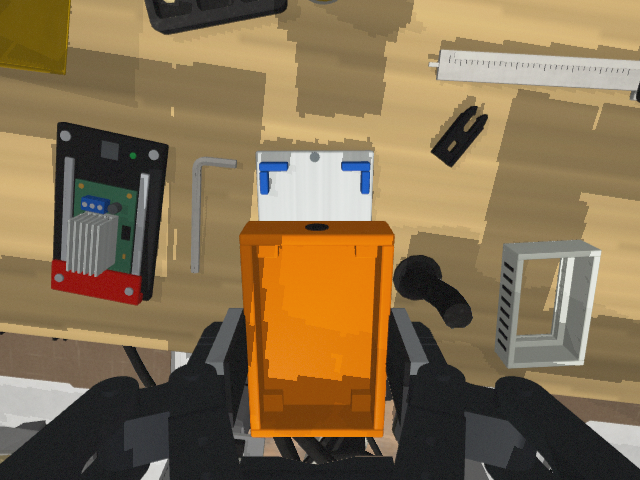

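The shell is held square above the nest, with its near edge at row 222 and x=240–393. The nest's near corners show at (269,173) and (360,173). I'll work out the shell's offset in the tool frame and refine the nest position.

```bash
python3 - <<'E'
from m import *
sA,dA=pickle.load(open('A.pkl','rb'));s,d=pickle.load(open('G.pkl','rb'))
def blues(d,s,box):
    mb=mask(d['color'],(100,130,60),(125,255,255),box);n,l,st,ce=cv2.connectedComponentsWithStats(mb)
    c=np.array([ce[i] for i in range(1,n) if st[i][4]>60]);return c,plane(d,c,113,s)
a=blues(dA,sA,(335,140,462,305));g=blues(d,s,(150,60,500,220))
print('A',a[0].round(1).tolist(),a[1].round(1).tolist(),a[1].mean(0).round(1));print('G',g[0].round(1).tolist(),g[1].round(1).tolist())
# heights of near corners from two views
A=sorted(a[0].tolist(),key=lambda p:p[1])[:2];A.sort();G=sorted(g[0].tolist())
for p,q in zip(A,G):
    x=rays(dA,[p],sA);y=rays(d,[q],s);print('tri',tri([(x[0],x[1][0]),(y[0],y[1][0])]))
# shell rim in tool frame
h=cv2.cvtColor(d['color'],cv2.COLOR_RGB2HSV);print('col316',[ (r_,int(h[r_,300,2]),int(h[r_,300,1])) for r_ in range(216,256,2)])
c=np.array([[240,236],[393,236],[385,437],[250,437.]])
for k in (38,42,46):
    P=plane(d,c,s['eef_pos'][2]+k,s)-s['eef_pos'];T=P@Ro.from_euler('xyz',s['tcp_rot']).as_matrix();print(k,T[:,:2].round(1).tolist(),T[:,:2].mean(0).round(1))
E
```

```text
A [[434.5, 171.9], [360.9, 181.9], [440.1, 275.6], [372.6, 284.6]] [[383.6, -148.7, 113.0], [390.5, -201.8, 113.0], [464.5, -138.0, 113.0], [471.8, -190.6, 113.0]] [ 427.6 -169.8  113. ]
G [[359.7, 172.7], [269.1, 173.0]] [[383.6, -148.2, 113.0], [390.8, -201.4, 113.0]]
tri (array([ 390.99809413, -201.61726601,  110.9184335 ]), [np.float64(0.12734998645561102), np.float64(0.1273499864555634)])
tri (array([ 384.03860973, -147.82169013,  109.93588322]), [np.float64(0.035575281044949045), np.float64(0.03557528104502897)])
col316 [(216, 224, 3), (218, 225, 3), (220, 218, 2), (222, 131, 236), (224, 125, 235), (226, 124, 234), (228, 126, 235), (230, 128, 235), (232, 126, 235), (234, 156, 239), (236, 217, 243), (238, 228, 244), (240, 230, 244), (242, 234, 244), (244, 232, 244), (246, 223, 244), (248, 230, 244), (250, 231, 244), (252, 230, 244), (254, 230, 244)]
38 [[37.9, -24.3], [37.9, 26.2], [-43.6, 27.6], [-43.6, -24.8]] [-2.8  1.2]
42 [[39.1, -23.5], [39.1, 25.5], [-40.0, 26.8], [-40.0, -24.0]] [-0.4  1.2]
46 [[40.3, -22.8], [40.4, 24.7], [-36.3, 26.0], [-36.3, -23.3]] [2.  1.2]
```

```bash
python3 - <<'E'
from m import *
for n in 'AG':
    s,d=pickle.load(open(n+'.pkl','rb'));print(d['mtx'].round(2).tolist(),d['mount'].round(4).tolist())
T=np.eye(4);R=Ro.from_euler('xyz',s['tcp_rot']).as_matrix();A,c=campose(d,s);print(R.T@(c-s['eef_pos']),R.round(4).tolist())
print(R.T@(plane(d,[[316.5,300]],s['eef_pos'][2]+42,s)[0]-s['eef_pos']))
E
```

```text
[[425.99, 0.0, 316.55], [0.0, 425.99, 243.38], [0.0, 0.0, 1.0]] [[0.0005, -0.952, -0.306, 78.7443], [1.0, 0.0005, 0.0001, 0.9209], [0.0, -0.306, 0.952, -172.4966], [0.0, 0.0, 0.0, 1.0]]
[[425.99, 0.0, 316.55], [0.0, 425.99, 243.38], [0.0, 0.0, 1.0]] [[0.0005, -0.952, -0.306, 78.6129], [1.0, 0.0005, 0.0001, 0.9681], [0.0001, -0.306, 0.952, -172.4983], [0.0, 0.0, 0.0, 1.0]]
[  78.61292551    0.96806136 -172.49830719] [[-0.9914, -0.1308, -0.0006], [-0.1308, 0.9914, 0.0006], [0.0005, 0.0007, -1.0]]
[ 16.66713222   0.97705498 -41.99126099]
```

The camera says the shell must move about +1 mm in tool x and -1.5 mm in tool y. Descending in stages.

play_rows(
  dp=[
    [0.025, -0.037, 0.7],
    [0.025, -0.037, 1.5],
    [0.025, -0.037, 2.2],
    [0.025, -0.037, 2.5],
    [0.025, -0.037, 2.5],
  ],
  rot=[
    [0, 0, -0.02],
    [0, 0, -0.02],
    [0, 0, -0.02],
    [0, 0, -0.02],
    [0, 0, -0.02],
  ],
)

```text
clock: 9.05
eef_pos: [425.4, -168.6, 91.7]
tcp_rot: [3.139, -0.005, -3.004]
contact_force: [-0.7, 0.5, -1.0]
opening: 0.569
grasp_force: 41.9
```

play_rows(
  dp=[
    [0, 0, 0.1],
    [0, 0, 0.2],
    [0, 0, 0.27],
    [0, 0, 0.32],
    [0, 0, 0.34],
  ],
  rot=[
    [0, 0, 0],
    [0, 0, 0],
    [0, 0, 0],
    [0, 0, 0],
    [0, 0, 0],
  ],
)

```text
clock: 9.47
eef_pos: [427.8, -171.0, 81.0]
tcp_rot: [-3.141, 0.001, -3.005]
contact_force: [-0.2, 0.4, -1.1]
opening: 0.57
grasp_force: 41.9
```

play_rows(
  dp=[
    [0, 0, 0],
    [0, 0, 0],
  ],
  rot=[
    [0, 0, 0],
    [0, 0, 0],
  ],
)

```text
clock: 9.63
eef_pos: [427.7, -171.1, 80.9]
tcp_rot: [-3.141, 0.0, -3.006]
contact_force: [0.1, 0.1, -0.6]
opening: 0.572
grasp_force: 41.9
```

```bash
python3 - <<'E'
from m import *
s,d=wr('H');I=d['color'];print(s['eef_pos'],s['tcp_rot'],s['opening'],s['grasp_force'],s['contact_force'])
E
```

```text
[ 427.66713222 -171.06844777   80.94515772] [-3.14139343e+00  3.76950905e-04 -3.00550829e+00] 0.5717603711917096 41.911495327949524 [ 0.05347795  0.06225664 -0.59851232]
```

View pics/H.png

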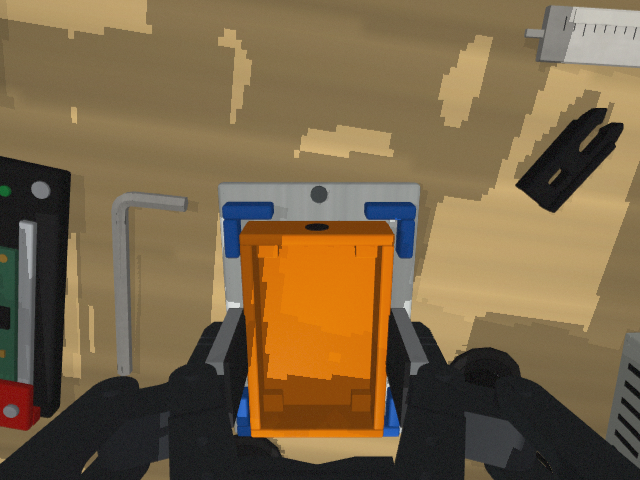

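The shell sits between all four blue corners, with side edges at 243 and 392 px between corner faces at about 240 and 398 px. The bottom gap is about 3 mm at the near end. No contact yet, so I'll ease down.

play_rows(
  dp=[
    [0, 0, 0.02],
    [0, 0, 0.04],
    [0, 0, 0.04],
  ],
  rot=[
    [0, 0, 0],
    [0, 0, 0],
    [0, 0, 0],
  ],
)

```text
clock: 9.93
eef_pos: [427.8, -171.1, 80.6]
tcp_rot: [-3.141, 0.0, -3.005]
contact_force: [-5.8, 2.2, 21.8]
opening: 0.571
grasp_force: 44.3
```

play_rows(
  dp=[
    [0, 0, 0.03],
    [0, 0, 0.03],
    [0, 0, 0.03],
  ],
  rot=[
    [0, 0, 0],
    [0, 0, 0],
    [0, 0, 0],
  ],
)

```text
clock: 10.18
eef_pos: [427.8, -171.2, 80.5]
tcp_rot: [-3.141, 0.001, -3.006]
contact_force: [-11.7, 5.0, 40.1]
opening: 0.571
grasp_force: 46.2
```

play_rows(
  dp=[
    [0, 0, -0.06],
    [0, 0, -0.06],
    [0, 0, -0.06],
    [0, 0, -0.06],
    [0, 0, -0.06],
  ],
  rot=[
    [0, 0, 0],
    [0, 0, 0],
    [0, 0, 0],
    [0, 0, 0],
    [0, 0, 0],
  ],
  fingers=0.72,
)

```text
clock: 10.6
eef_pos: [427.4, -170.9, 80.0]
tcp_rot: [3.141, -0.0, -3.005]
contact_force: [0.3, -1.2, -0.8]
opening: 0.723
grasp_force: 0.0
```

play_rows(
  dp=[
    [0, 0, -0.3],
    [0, 0, -1],
    [0, 0, -2],
    [0, 0, -2.6],
    [0, 0, -2.6],
  ],
  rot=[
    [0, 0, 0],
    [0, 0, 0],
    [0, 0, 0],
    [0, 0, 0],
    [0, 0, 0],
  ],
)

```text
clock: 11.02
eef_pos: [430.4, -172.1, 189.0]
tcp_rot: [-3.138, 0.007, -3.005]
contact_force: [0.3, -0.4, 1.2]
opening: 0.718
grasp_force: 0.0
```

```bash
python3 - <<'E'
from m import *
s,d=wr('I');I=d['color'];print(s['eef_pos'],s['tcp_rot'],s['contact_force'])
c=big(shellm(I,(150,60,500,470)),5);print('shell',rect(d,c,124,s),cv2.boundingRect(c))
E
```

```text
[ 430.43281659 -172.13612611  188.95345713] [-3.13786141  0.00654929 -3.00533369] [ 0.32936408 -0.35045672  1.22499126]
shell (array([ 426.2, -170.4]), 81.3, 49.5, np.float64(0.137)) (275, 170, 89, 134)
```

play_rows(
  dp=[
    [0, -0.7, 0],
    [0.05, -1.5, 0],
    [0.1, -2.3, 0],
    [0.14, -3.26, 0],
    [0.14, -3.26, 0],
  ],
  rot=[
    [0, 0, 0.5],
    [0, 0, 1],
    [0, 0, 1.5],
    [0, 0, 2.11],
    [0, 0, 2.11],
  ],
)

```text
clock: 11.48
eef_pos: [440.1, -306.0, 183.0]
tcp_rot: [-3.14, 0.0, 3.051]
contact_force: [0.0, 0.3, 1.0]
opening: 0.716
grasp_force: 0.0
```

play_rows(
  dp=[
    [0, 0, 0],
    [0, 0, 0],
  ],
  rot=[
    [0, 0, 0],
    [0, 0, 0],
  ],
)

```text
clock: 11.65
eef_pos: [438.7, -300.2, 182.8]
tcp_rot: [3.14, -0.002, 3.057]
contact_force: [-0.9, 0.3, -0.0]
opening: 0.716
grasp_force: 0.0
```

```bash
python3 - <<'E'
from m import *
s,d=wr('J');I=d['color'];print(s['eef_pos'],s['tcp_rot'],s['contact_force'])
cv2.imwrite('pics/J2.png',cv2.resize(cv2.cvtColor(I[110:410,170:470],cv2.COLOR_RGB2BGR),None,fx=2,fy=2,interpolation=cv2.INTER_CUBIC))
E
```

```text
[ 438.71737355 -300.1705596   182.78747569] [ 3.13984654e+00 -2.40380781e-03  3.05666479e+00] [-0.89207095  0.30916078 -0.00487698]
```

View pics/J2.png

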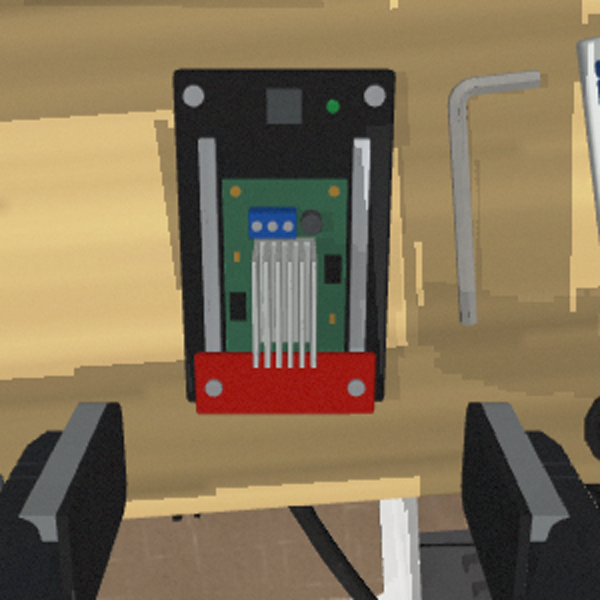

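The fixture is centred in view. The heat-sink top spans about x=296–328.5, y=239–294 in full-frame pixels, and the board's near edge is at row 199.5, x=281–343.5.

```bash
python3 - <<'E'
from m import *
s,d=pickle.load(open('J.pkl','rb'));sA,dA=pickle.load(open('A.pkl','rb'))
R=Ro.from_euler('xyz',s['tcp_rot']).as_matrix()
c=[[296,239],[328.5,239],[328.5,294],[296,294]]
for z in (130,134.5):
    P=plane(d,c,z,s);T=(P-s['eef_pos'])@R;print(z,P.mean(0).round(1),T.round(1)[:,:2].tolist(),T.mean(0).round(1))
P=plane(d,[[281,199.5],[343.5,199.5]],110.5,s);T=(P-s['eef_pos'])@R;print('near edge',P.round(1).tolist(),T.round(1).tolist())
# height: same sink corners in A (fx crop: near-left top (90,240), near-right (163,225)? far row 358)
a=np.array([[90,358],[155,358.]])/2.8+[180,155]
b=np.array([[252,368],[317,368.]])/2+[170,110]
for p,q in zip(a,b):
    x=rays(dA,[p],sA);y=rays(d,[q],s);print('tri',tri([(x[0],x[1][0]),(y[0],y[1][0])]))
E
```

```text
130 [ 446.1 -302.2  130. ] [[8.9, -10.5], [8.9, 7.5], [-24.3, 7.8], [-24.3, -10.9]] [-7.7 -1.5 52.8]
134.5 [ 444.4 -302.   134.5] [[10.3, -10.2], [10.3, 7.4], [-22.2, 7.7], [-22.2, -10.7]] [-6.  -1.5 48.3]
near edge [[409.9, -317.5, 110.5], [413.0, -281.1, 110.5]] [[27.0, -19.9, 72.3], [27.0, 16.7, 72.4]]
tri (array([ 463.91090897, -313.41511806,  125.55319719]), [np.float64(0.036842130596989736), np.float64(0.03684213059685051)])
tri (array([ 460.88029267, -294.21382053,  134.43577664]), [np.float64(0.522368166012359), np.float64(0.5223681660122941)])
```

play_rows(
  dp=[
    [-0.157, -0.062, 0.6],
    [-0.157, -0.062, 1.2],
    [-0.157, -0.062, 1.8],
    [-0.157, -0.062, 2.32],
    [-0.157, -0.062, 2.32],
  ],
  rot=[
    [0, 0, 0],
    [0, 0, 0],
    [0, 0, 0],
    [0, 0, 0],
    [0, 0, 0],
  ],
  fingers=0.5,
)

```text
clock: 12.12
eef_pos: [443.2, -300.8, 87.7]
tcp_rot: [3.138, -0.006, 3.059]
contact_force: [-2.0, -0.4, -0.2]
opening: 0.501
grasp_force: 0.0
```

play_rows(
  dp=[
    [0, 0, 0],
    [0, 0, 0],
    [0, 0, 0],
  ],
  rot=[
    [0, 0, 0],
    [0, 0, 0],
    [0, 0, 0],
  ],
)

```text
clock: 12.37
eef_pos: [446.7, -304.1, 93.0]
tcp_rot: [-3.141, 0.002, 3.058]
contact_force: [-0.0, 0.1, -0.0]
opening: 0.501
grasp_force: 0.0
```

```bash
python3 - <<'E'
from m import *
s,d=wr('K');I=d['color'];print(s['eef_pos'],s['tcp_rot'],s['contact_force'],s['opening'])
cv2.imwrite('pics/K2.png',cv2.resize(cv2.cvtColor(I[130:430,170:470],cv2.COLOR_RGB2BGR),None,fx=2,fy=2,interpolation=cv2.INTER_CUBIC))
E
```

```text
[ 446.693955   -304.11196928   92.99428877] [-3.14050825e+00  1.97160849e-03  3.05759476e+00] [-0.00240663  0.09643633 -0.0288925 ] 0.501167207444948
```

View pics/K2.png

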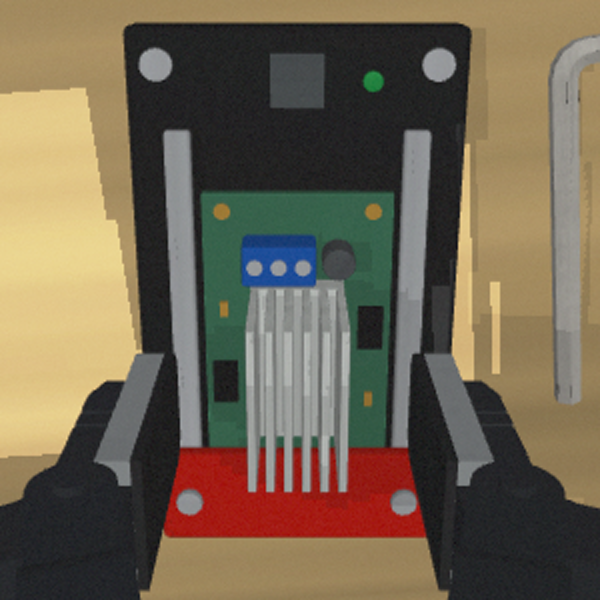

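The fingers straddle the heat sink, centred within about 1 mm (finger middle 317 px, sink middle 319 px). Their tips are roughly 10 mm below the sink's top. Closing, then sliding forward 24 mm.

play_rows(
  dp=[
    [0, 0, 0],
    [0, 0, 0],
    [0, 0, 0],
    [0, 0, 0],
    [0, 0, 0],
  ],
  rot=[
    [0, 0, 0],
    [0, 0, 0],
    [0, 0, 0],
    [0, 0, 0],
    [0, 0, 0],
  ],
  fingers=0.05,
  grip_force=40,
)

```text
clock: 12.83
eef_pos: [446.2, -304.2, 92.5]
tcp_rot: [-3.141, 0.001, 3.057]
contact_force: [-0.2, 1.3, 5.8]
opening: 0.197
grasp_force: 39.5
```

play_rows(
  dp=[
    [0.1, 0, 0],
    [0.25, 0, 0],
    [0.4, 0, 0],
    [0.55, 0, 0],
    [0.6, 0, 0],
  ],
  rot=[
    [0, 0, 0],
    [0, 0, 0],
    [0, 0, 0],
    [0, 0, 0],
    [0, 0, 0],
  ],
)

```text
clock: 13.25
eef_pos: [422.3, -302.6, 92.5]
tcp_rot: [-3.14, 0.003, 3.057]
contact_force: [3.5, -0.5, 5.0]
opening: 0.193
grasp_force: 39.7
```

play_rows(
  dp=[
    [0, 0, 0],
    [0, 0, 0],
    [0, 0, 0],
  ],
  rot=[
    [0, 0, 0],
    [0, 0, 0],
    [0, 0, 0],
  ],
)

```text
clock: 13.5
eef_pos: [422.1, -302.6, 92.5]
tcp_rot: [-3.14, 0.002, 3.057]
contact_force: [-0.2, -1.0, 8.6]
opening: 0.199
grasp_force: 40.1
```

```bash
python3 - <<'E'
from m import *
s,d=wr('L');I=d['color'];print(s['eef_pos'],s['tcp_rot'],s['contact_force'],s['opening'],s['grasp_force'])
for n in 'KL':
    s,d=pickle.load(open(n+'.pkl','rb'));I=d['color'];R=Ro.from_euler('xyz',s['tcp_rot']).as_matrix()
    m=mask(I,(40,50,30),(95,255,255),(200,100,440,400));k=big(m,3);b=cv2.boundingRect(k);print(n,'green',b)
    mr=mask(I,(170,120,80),(180,255,255),(150,155,500,450))|mask(I,(0,120,80),(5,255,255),(150,155,500,450));print('lip',cv2.boundingRect(big(mr,9)))
E
```

```text
[ 422.05954106 -302.55230047   92.46748392] [-3.14038801e+00  1.59892438e-03  3.05678073e+00] [-0.19208355 -1.01709576  8.55319266] 0.19929420288152108 40.113176107406616
K green (270, 225, 98, 128)
lip (252, 354, 131, 45)
L green (268, 226, 98, 92)
lip (280, 405, 74, 42)
```

The board followed the gripper: its near edge stays at row 225–226 while the lip shifted 50 rows. It's clear by 24 mm, so I'll lift and carry it over the shell.

play_rows(
  dp=[
    [0, 0, -0.2],
    [0, 0, -0.8],
    [0, 0, -1.6],
    [0, 0, -2.4],
    [0, 0, -2.4],
  ],
  rot=[
    [0, 0, 0],
    [0, 0, 0],
    [0, 0, 0],
    [0, 0, 0],
    [0, 0, 0],
  ],
)

```text
clock: 13.97
eef_pos: [423.9, -303.7, 193.3]
tcp_rot: [-3.138, 0.007, 3.057]
contact_force: [1.6, -0.4, -0.3]
opening: 0.197
grasp_force: 39.2
```

play_rows(
  dp=[
    [0.02, 0.8, 0],
    [0.04, 1.6, 0],
    [0.06, 2.4, 0],
    [0.08, 3.3, 0],
    [0.08, 3.3, 0],
  ],
  rot=[
    [0, 0, -0.5],
    [0, 0, -1],
    [0, 0, -1.5],
    [0, 0, -2.09],
    [0, 0, -2.09],
  ],
)

```text
clock: 14.38
eef_pos: [428.3, -165.3, 187.0]
tcp_rot: [3.139, -0.002, -3.002]
contact_force: [0.3, -0.9, -0.7]
opening: 0.198
grasp_force: 39.4
```

play_rows(
  dp=[
    [0, 0, 0],
    [0, 0, 0],
    [0, 0, 0],
  ],
  rot=[
    [0, 0, 0],
    [0, 0, 0],
    [0, 0, 0],
  ],
)

```text
clock: 14.63
eef_pos: [429.6, -170.8, 187.4]
tcp_rot: [-3.141, -0.0, -3.008]
contact_force: [-0.3, 0.1, 0.1]
opening: 0.195
grasp_force: 39.4
```

```bash
python3 - <<'E'
from m import *
s,d=wr('M');I=d['color'];print(s['eef_pos'],s['tcp_rot'],s['contact_force'],s['opening'],s['grasp_force'])
R=Ro.from_euler('xyz',s['tcp_rot']).as_matrix();H=cv2.cvtColor(I,cv2.COLOR_RGB2HSV)
m=mask(I,(40,50,30),(95,255,255),(200,100,440,400));k=big(m,3);b=cv2.boundingRect(k);print('green',b)
o=shellm(I,(150,60,500,470));c=big(o,5);b=cv2.boundingRect(c);print('shell',b)
# outline of the shell per row, near rim row (value step) at several columns
for r_ in range(b[1]+2,b[1]+b[3],12):
    x=np.where(o[r_])[0];print(r_,x.min(),x.max(),end='; ')
print()
for col in (290,345): print(col,[(r_,int(H[r_,col,2])) for r_ in range(b[1]-2,b[1]+24,2)])
# scan for board sides
for r_ in range(230,330,20):
    x=np.where(m[r_])[0];print(r_,x.min() if len(x) else None,x.max() if len(x) else None,end='; ')
E
```

```text
[ 429.60087779 -170.83163743  187.42291467] [-3.14134349e+00 -2.45384299e-04 -3.00844459e+00] [-0.29225003  0.0728993   0.08126513] 0.19522963894308878 39.35643017292023
green (269, 227, 97, 91)
shell (272, 172, 89, 55)
174 274 359; 186 272 360; 198 273 360; 210 273 359; 222 274 359; 
290 [(170, 155), (172, 134), (174, 133), (176, 144), (178, 237), (180, 237), (182, 239), (184, 229), (186, 228), (188, 228), (190, 229), (192, 228), (194, 229)]
345 [(170, 176), (172, 134), (174, 133), (176, 162), (178, 236), (180, 237), (182, 236), (184, 227), (186, 235), (188, 236), (190, 236), (192, 236), (194, 229)]
230 269 365; 250 270 364; 270 270 363; 290 271 362; 310 271 362;
```

Over the shell, the camera puts the board's near edge and the shell's near rim 0.3 mm (x) and 0.4 mm (y) off true. Good, lowering.

play_rows(
  dp=[
    [0, -0.01, 0.6],
    [0, -0.01, 1.2],
    [0, -0.01, 1.7],
    [0, -0.01, 1.95],
    [0, -0.01, 1.95],
  ],
  rot=[
    [0, 0, 0],
    [0, 0, 0],
    [0, 0, 0],
    [0, 0, 0],
    [0, 0, 0],
  ],
)

```text
clock: 15.1
eef_pos: [428.2, -170.6, 107.5]
tcp_rot: [3.14, -0.004, -3.009]
contact_force: [-0.8, -0.4, -1.0]
opening: 0.197
grasp_force: 39.3
```

play_rows(
  dp=[
    [0, 0, 0.08],
    [0, 0, 0.16],
    [0, 0, 0.22],
    [0, 0, 0.25],
    [0, 0, 0.25],
  ],
  rot=[
    [0, 0, 0],
    [0, 0, 0],
    [0, 0, 0],
    [0, 0, 0],
    [0, 0, 0],
  ],
)

```text
clock: 15.52
eef_pos: [430.1, -170.6, 99.8]
tcp_rot: [-3.141, 0.001, -3.007]
contact_force: [-0.6, 0.0, -0.8]
opening: 0.194
grasp_force: 39.3
```

play_rows(
  dp=[
    [0, 0, 0.02],
    [0, 0, 0.04],
    [0, 0, 0.04],
  ],
  rot=[
    [0, 0, 0],
    [0, 0, 0],
    [0, 0, 0],
  ],
)

```text
clock: 15.77
eef_pos: [430.2, -170.6, 98.4]
tcp_rot: [-3.141, 0.001, -3.007]
contact_force: [-1.6, 0.1, 4.1]
opening: 0.196
grasp_force: 39.9
```

play_rows(
  dp=[
    [0, 0, 0.02],
    [0, 0, 0.02],
    [0, 0, 0.02],
  ],
  rot=[
    [0, 0, 0],
    [0, 0, 0],
    [0, 0, 0],
  ],
)

```text
clock: 16.02
eef_pos: [430.2, -170.6, 98.3]
tcp_rot: [-3.141, 0.001, -3.007]
contact_force: [-4.3, 2.0, 14.2]
opening: 0.195
grasp_force: 41.3
```

play_rows(
  dp=[
    [0, 0, -0.03],
    [0, 0, -0.03],
    [0, 0, -0.03],
    [0, 0, -0.03],
    [0, 0, -0.03],
  ],
  rot=[
    [0, 0, 0],
    [0, 0, 0],
    [0, 0, 0],
    [0, 0, 0],
    [0, 0, 0],
  ],
  fingers=0.45,
)

```text
clock: 16.43
eef_pos: [429.8, -170.4, 98.1]
tcp_rot: [3.141, -0.0, -3.007]
contact_force: [0.1, -0.4, -0.8]
opening: 0.45
grasp_force: 0.0
```

play_rows(
  dp=[
    [0, 0, -0.3],
    [0, 0, -1],
    [0, 0, -1.8],
    [0, 0, -2.3],
    [0, 0, -2.3],
  ],
  rot=[
    [0, 0, 0],
    [0, 0, 0],
    [0, 0, 0],
    [0, 0, 0],
    [0, 0, 0],
  ],
)

```text
clock: 16.85
eef_pos: [432.3, -171.4, 194.3]
tcp_rot: [-3.138, 0.006, -3.007]
contact_force: [0.5, -0.4, 1.1]
opening: 0.45
grasp_force: 0.0
```

play_rows(
  dp=[
    [0, 0, 0],
    [0, 0, 0],
    [0, 0, 0],
  ],
  rot=[
    [0, 0, 0],
    [0, 0, 0],
    [0, 0, 0],
  ],
)

```text
clock: 17.1
eef_pos: [429.0, -170.1, 189.0]
tcp_rot: [3.141, -0.002, -3.007]
contact_force: [0.5, -0.3, 0.0]
opening: 0.448
grasp_force: 0.0
```

```bash
python3 - <<'E'
from m import *
s,d=wr('N');I=d['color'];print(s['eef_pos'],s['tcp_rot'],s['contact_force'],s['opening'])
R=Ro.from_euler('xyz',s['tcp_rot']).as_matrix()
m=mask(I,(40,50,30),(95,255,255),(200,100,440,420));c=big(m,3);print('green',cv2.boundingRect(c))
for z in (116.5,130): print(z,rect(d,c,z,s))
o=shellm(I,(150,60,500,470));c2=big(o,5);print('shell',cv2.boundingRect(c2),rect(d,c2,124,s))
for r_ in range(160,320,12):
    x=np.where(m[r_])[0];y=np.where(o[r_])[0];print(r_,(y.min(),y.max()) if len(y) else '',(x.min(),x.max()) if len(x) else '',end='; ')
for n in (300,320,340):
    y=np.where(o[:,n])[0];x=np.where(m[:,n])[0];print('col',n,y.min(),y.max(),x.min() if len(x) else '',x.max() if len(x) else '')
E
```

```text
[ 428.9742436  -170.14880856  189.04164272] [ 3.14050193e+00 -1.92491984e-03 -3.00744522e+00] [ 0.45743325 -0.34577443  0.02915175] 0.448360069218852
green (285, 188, 62, 105)
116.5 (array([ 428.1, -169.9]), 65.7, 36.6, np.float64(0.134))
130 (array([ 423.9, -170.4]), 62.1, 34.6, np.float64(0.134))
shell (271, 173, 89, 134) (array([ 426.2, -170.3]), 81.6, 49.5, np.float64(0.137))
160  ; 172  ; 184 (np.int64(271), np.int64(358)) ; 196 (np.int64(272), np.int64(358)) (np.int64(285), np.int64(346)); 208 (np.int64(272), np.int64(358)) (np.int64(285), np.int64(346)); 220 (np.int64(272), np.int64(357)) (np.int64(285), np.int64(346)); 232 (np.int64(273), np.int64(357)) (np.int64(286), np.int64(345)); 244 (np.int64(273), np.int64(357)) (np.int64(286), np.int64(345)); 256 (np.int64(274), np.int64(356)) (np.int64(286), np.int64(345)); 268 (np.int64(274), np.int64(356)) (np.int64(286), np.int64(345)); 280 (np.int64(275), np.int64(356)) (np.int64(286), np.int64(344)); 292 (np.int64(275), np.int64(355)) (np.int64(287), np.int64(404)); 304 (np.int64(275), np.int64(355)) ; 316  (np.int64(259), np.int64(259)); col 300 173 305 188 220
col 320 173 305 188 292
col 340 173 305 188 292
```

The board lies flat in the shell, measuring 65.7 x 36.6 at board height and evenly placed between the walls. Next, the ring.

play_rows(
  dp=[
    [-0.2, 0.9, 0],
    [-0.4, 1.8, 0],
    [-0.6, 2.8, 0],
    [-0.79, 3.78, 0],
    [-0.79, 3.78, 0],
  ],
  rot=[
    [0, 0, -0.1],
    [0, 0, -0.2],
    [0, 0, -0.4],
    [0, 0, -0.5],
    [0, 0, -0.5],
  ],
  fingers=0.76,
)

```text
clock: 17.57
eef_pos: [440.4, -10.9, 189.4]
tcp_rot: [3.139, -0.001, -2.95]
contact_force: [0.2, -0.2, -0.4]
opening: 0.758
grasp_force: 0.0
```

play_rows(
  dp=[
    [0, 0, 0],
    [0, 0, 0],
    [0, 0, 0],
  ],
  rot=[
    [0, 0, 0],
    [0, 0, 0],
    [0, 0, 0],
  ],
)

```text
clock: 17.82
eef_pos: [440.7, -17.3, 189.8]
tcp_rot: [-3.142, -0.001, -2.956]
contact_force: [0.5, -0.6, -0.8]
opening: 0.76
grasp_force: 0.0
```

```bash
python3 - <<'E'
from m import *
s,d=wr('P');I=d['color'];print(s['eef_pos'],s['tcp_rot'],s['opening'])
R=Ro.from_euler('xyz',s['tcp_rot']).as_matrix();H=cv2.cvtColor(I,cv2.COLOR_RGB2HSV)
m=mask(I,(0,0,100),(180,38,255),(220,120,420,345));c=big(m,3);b=cv2.boundingRect(c);print('ring',b)
for z in (126,122,104):print(z,rect(d,c,z,s))
for r_ in range(b[1]+2,b[1]+b[3],14):
    x=np.where(m[r_])[0];print(r_,x.min(),x.max(),end='; ')
print()
for col in (300,320,340): print(col,[(r_,int(H[r_,col,2]),int(H[r_,col,1])) for r_ in list(range(b[1]-3,b[1]+36,3))+list(range(b[1]+b[3]-18,b[1]+b[3]+6,3))])
sB,dB=pickle.load(open('B.pkl','rb'));mB=mask(dB['color'],(0,0,100),(180,38,255),(260,150,450,340));cB=big(mB,3);print('B',cv2.boundingRect(cB),rect(dB,cB,126,sB))
p=cv2.minAreaRect(cB)[0];q=cv2.minAreaRect(c)[0];x=rays(dB,[p],sB);y=rays(d,[q],s);print('tri',tri([(x[0],x[1][0]),(y[0],y[1][0])]))
E
```

```text
[440.65636125 -17.28472801 189.80758024] [-3.14150794e+00 -9.96460673e-04 -2.95590336e+00] 0.760471259902838
ring (271, 193, 87, 133)
126 (array([449.7, -16.1]), 82.9, 49.4, np.float64(0.186))
122 (array([451.1, -15.9]), 84.3, 50.3, np.float64(0.186))
104 (array([457.7, -14.7]), 90.6, 54.0, np.float64(0.186))
195 274 354; 209 271 357; 223 271 356; 237 272 356; 251 272 356; 265 273 355; 279 273 355; 293 274 354; 307 274 354; 321 275 354; 
300 [(190, 136, 107), (193, 119, 32), (196, 121, 13), (199, 125, 12), (202, 163, 14), (205, 159, 11), (208, 125, 106), (211, 125, 112), (214, 129, 105), (217, 129, 101), (220, 126, 103), (223, 127, 106), (226, 124, 105), (308, 121, 17), (311, 122, 10), (314, 122, 13), (317, 124, 12), (320, 137, 13), (323, 160, 14), (326, 120, 106), (329, 119, 107)]
320 [(190, 138, 105), (193, 123, 31), (196, 122, 17), (199, 126, 14), (202, 166, 15), (205, 158, 15), (208, 127, 108), (211, 139, 106), (214, 139, 105), (217, 142, 104), (220, 145, 109), (223, 143, 105), (226, 140, 104), (308, 122, 13), (311, 123, 17), (314, 124, 16), (317, 122, 15), (320, 140, 15), (323, 160, 11), (326, 119, 103), (329, 119, 103)]
340 [(190, 137, 104), (193, 125, 35), (196, 122, 15), (199, 123, 10), (202, 165, 12), (205, 158, 11), (208, 145, 16), (211, 196, 14), (214, 202, 14), (217, 201, 14), (220, 205, 15), (223, 187, 14), (226, 131, 14), (308, 121, 15), (311, 123, 15), (314, 123, 17), (317, 123, 15), (320, 147, 16), (323, 228, 8), (326, 118, 104), (329, 119, 107)]
B (304, 202, 84, 116) (array([449.4, -16.2]), 84.1, 49.4, np.float64(0.187))
tri (array([444.72745254, -16.98700839, 134.20896076]), [np.float64(0.016518066528666067), np.float64(0.01651806652871407)])
```

The ring is at the expected height and 80 x 50. Its centre is at -11.2, -1.6 mm in tool axes, and yaw already matches at 0.186. Grasping it.

play_rows(
  dp=[
    [-0.28, -0.04, 0.7],
    [-0.28, -0.04, 1.4],
    [-0.28, -0.04, 2.1],
    [-0.28, -0.04, 2.6],
    [-0.28, -0.04, 2.74],
  ],
  rot=[
    [0, 0, 0],
    [0, 0, 0],
    [0, 0, 0],
    [0, 0, 0],
    [0, 0, 0],
  ],
)

```text
clock: 18.28
eef_pos: [450.0, -17.1, 77.8]
tcp_rot: [3.141, -0.005, -2.957]
contact_force: [-0.2, -0.1, -0.1]
opening: 0.763
grasp_force: 0.0
```

play_rows(
  dp=[
    [0, 0, 0],
    [0, 0, 0],
    [0, 0, 0],
  ],
  rot=[
    [0, 0, 0],
    [0, 0, 0],
    [0, 0, 0],
  ],
)

```text
clock: 18.53
eef_pos: [453.3, -16.4, 81.9]
tcp_rot: [-3.141, 0.002, -2.956]
contact_force: [0.5, 0.5, -0.7]
opening: 0.762
grasp_force: 0.0
```

play_rows(
  dp=[
    [0, 0, 0],
    [0, 0, 0],
    [0, 0, 0],
    [0, 0, 0],
    [0, 0, 0],
  ],
  rot=[
    [0, 0, 0],
    [0, 0, 0],
    [0, 0, 0],
    [0, 0, 0],
    [0, 0, 0],
  ],
  fingers=0.4,
)

```text
clock: 18.95
eef_pos: [453.3, -16.1, 82.2]
tcp_rot: [-3.141, 0.002, -2.955]
contact_force: [-1.6, -2.3, 7.3]
opening: 0.571
grasp_force: 40.5
```

play_rows(
  dp=[
    [0, 0, -0.3],
    [0, 0, -1.1],
    [0, 0, -2],
    [0, 0, -2.8],
    [0, 0, -2.8],
  ],
  rot=[
    [0, 0, 0],
    [0, 0, 0],
    [0, 0, 0],
    [0, 0, 0],
    [0, 0, 0],
  ],
)

```text
clock: 19.37
eef_pos: [456.2, -16.0, 199.4]
tcp_rot: [-3.139, 0.011, -2.955]
contact_force: [1.6, 0.1, 0.4]
opening: 0.573
grasp_force: 42.4
```

play_rows(
  dp=[
    [0.3, -0.9, 0],
    [0.6, -1.8, 0],
    [1, -2.8, 0],
    [1.33, -3.69, 0],
    [1.33, -3.69, 0],
  ],
  rot=[
    [0, 0, 0.1],
    [0, 0, 0.2],
    [0, 0, 0.4],
    [0, 0, 0.49],
    [0, 0, 0.49],
  ],
)

```text
clock: 19.78
eef_pos: [426.6, -176.4, 193.4]
tcp_rot: [-3.138, 0.001, -3.01]
contact_force: [0.5, 0.3, -0.9]
opening: 0.57
grasp_force: 42.3
```

play_rows(
  dp=[
    [0, 0, 0],
    [0, 0, 0],
    [0, 0, 0],
    [0, 0, 0],
  ],
  rot=[
    [0, 0, 0],
    [0, 0, 0],
    [0, 0, 0],
    [0, 0, 0],
  ],
)

```text
clock: 20.12
eef_pos: [427.6, -169.7, 192.7]
tcp_rot: [3.141, 0.0, -3.004]
contact_force: [0.3, 0.1, -0.5]
opening: 0.575
grasp_force: 42.3
```

```bash
cat >> m.py <<'E'
def toolxy(d,s,uv,h): # point h above TCP level, tool axes
    R=Ro.from_euler('xyz',s['tcp_rot']).as_matrix();return ((plane(d,uv,s['eef_pos'][2]+h,s)-s['eef_pos'])@R)[:,:2].round(2)
E
python3 - <<'E'
from m import *
s,d=wr('Q');I=d['color'];print(s['eef_pos'],s['tcp_rot'],s['opening'],s['grasp_force'])
H=cv2.cvtColor(I,cv2.COLOR_RGB2HSV)
o=shellm(I,(150,60,500,300));b=cv2.boundingRect(big(o,5));print('shell',b)
for r_ in range(b[1]+3,b[1]+b[3],6):
    x=np.where(o[r_])[0];print(r_,x.min(),x.max(),end='; ')
print()
for col in (290,317,344): print(col,[(r_,int(H[r_,col,2]),int(H[r_,col,1])) for r_ in range(b[1]-2,b[1]+12,2)])
print('ring')
for col in (270,317,364): print(col,[(r_,int(H[r_,col,2]),int(H[r_,col,1])) for r_ in range(190,262,3)])
for r_ in range(215,300,8):
    g=(H[r_,:,1]<45)&(H[r_,:,2]>100);x=np.where(g[220:420])[0]+220;print(r_,(x.min(),x.max()) if len(x) else '',end='; ')
E
```

```text
[ 427.6018136  -169.65078272  192.73330728] [ 3.14143460e+00  1.53488619e-04 -3.00446453e+00] 0.5753506620000876 42.33735144138336
shell (271, 174, 87, 42)
177 272 356; 183 271 357; 189 271 357; 195 271 357; 201 272 356; 207 272 356; 213 272 356; 
290 [(172, 145, 4), (174, 129, 235), (176, 127, 233), (178, 163, 239), (180, 231, 244), (182, 233, 244), (184, 227, 244)]
317 [(172, 163, 5), (174, 102, 215), (176, 45, 91), (178, 160, 239), (180, 231, 244), (182, 231, 244), (184, 226, 244)]
344 [(172, 145, 16), (174, 132, 236), (176, 124, 234), (178, 161, 239), (180, 230, 244), (182, 234, 244), (184, 225, 244)]
ring
270 [(190, 181, 25), (193, 215, 2), (196, 226, 2), (199, 227, 3), (202, 226, 3), (205, 227, 3), (208, 227, 3), (211, 228, 3), (214, 227, 3), (217, 130, 12), (220, 129, 14), (223, 132, 15), (226, 131, 16), (229, 130, 12), (232, 171, 15), (235, 179, 14), (238, 175, 15), (241, 173, 15), (244, 231, 8), (247, 227, 8), (250, 227, 8), (253, 227, 8), (256, 228, 9), (259, 227, 8)]
317 [(190, 121, 110), (193, 86, 104), (196, 87, 114), (199, 88, 110), (202, 82, 115), (205, 129, 206), (208
[... 345 characters left out ...]
202, 221, 5), (205, 220, 3), (208, 221, 3), (211, 221, 3), (214, 219, 3), (217, 133, 13), (220, 131, 12), (223, 132, 12), (226, 129, 16), (229, 131, 12), (232, 178, 16), (235, 233, 7), (238, 233, 7), (241, 236, 6), (244, 228, 9), (247, 235, 8), (250, 236, 6), (253, 235, 7), (256, 236, 9), (259, 236, 8)]
215 (np.int64(259), np.int64(372)); 223 (np.int64(245), np.int64(388)); 231 (np.int64(240), np.int64(393)); 239 (np.int64(239), np.int64(394)); 247 (np.int64(240), np.int64(393)); 255 (np.int64(240), np.int64(393)); 263 (np.int64(241), np.int64(392)); 271 (np.int64(241), np.int64(392)); 279 (np.int64(242), np.int64(391)); 287 (np.int64(242), np.int64(391)); 295 (np.int64(243), np.int64(391));
```

The ring is 1 mm (x) and 1.4 mm (y) off the shell's centre. Correcting and lowering.

play_rows(
  dp=[
    [-0.022, -0.035, 0.5],
    [-0.022, -0.035, 1.1],
    [-0.022, -0.035, 1.6],
    [-0.022, -0.035, 1.95],
    [-0.022, -0.035, 1.95],
  ],
  rot=[
    [0, 0, 0],
    [0, 0, 0],
    [0, 0, 0],
    [0, 0, 0],
    [0, 0, 0],
  ],
)

```text
clock: 20.58
eef_pos: [426.8, -170.4, 112.2]
tcp_rot: [3.139, -0.004, -3.005]
contact_force: [-0.7, 0.1, -0.5]
opening: 0.571
grasp_force: 42.3
```

play_rows(
  dp=[
    [0, 0, 0.06],
    [0, 0, 0.12],
    [0, 0, 0.18],
    [0, 0, 0.22],
    [0, 0, 0.22],
  ],
  rot=[
    [0, 0, 0],
    [0, 0, 0],
    [0, 0, 0],
    [0, 0, 0],
    [0, 0, 0],
  ],
)

```text
clock: 21.0
eef_pos: [428.6, -172.1, 106.2]
tcp_rot: [-3.141, 0.001, -3.006]
contact_force: [0.7, 0.5, -0.8]
opening: 0.57
grasp_force: 42.3
```

play_rows(
  dp=[
    [0, 0, 0.02],
    [0, 0, 0.04],
    [0, 0, 0.06],
    [0, 0, 0.06],
  ],
  rot=[
    [0, 0, 0],
    [0, 0, 0],
    [0, 0, 0],
    [0, 0, 0],
  ],
)

```text
clock: 21.33
eef_pos: [428.3, -172.1, 103.4]
tcp_rot: [3.142, -0.0, -3.006]
contact_force: [0.3, 0.4, -1.0]
opening: 0.571
grasp_force: 42.3
```

play_rows(
  dp=[
    [0, 0, 0.02],
    [0, 0, 0.04],
    [0, 0, 0.04],
    [0, 0, 0.04],
  ],
  rot=[
    [0, 0, 0],
    [0, 0, 0],
    [0, 0, 0],
    [0, 0, 0],
  ],
)

```text
clock: 21.67
eef_pos: [428.5, -172.1, 102.2]
tcp_rot: [-3.142, 0.0, -3.006]
contact_force: [-1.9, -0.1, 5.4]
opening: 0.572
grasp_force: 43.0
```

play_rows(
  dp=[
    [0, 0, 0.02],
    [0, 0, 0.02],
    [0, 0, 0.02],
  ],
  rot=[
    [0, 0, 0],
    [0, 0, 0],
    [0, 0, 0],
  ],
)

```text
clock: 21.92
eef_pos: [428.5, -172.2, 102.2]
tcp_rot: [-3.141, 0.0, -3.006]
contact_force: [-5.9, 1.4, 17.1]
opening: 0.572
grasp_force: 44.2
```

play_rows(
  dp=[
    [0, 0, -0.03],
    [0, 0, -0.03],
    [0, 0, -0.03],
    [0, 0, -0.03],
    [0, 0, -0.03],
  ],
  rot=[
    [0, 0, 0],
    [0, 0, 0],
    [0, 0, 0],
    [0, 0, 0],
    [0, 0, 0],
  ],
  fingers=0.74,
)

```text
clock: 22.33
eef_pos: [428.3, -172.1, 102.1]
tcp_rot: [3.141, -0.0, -3.006]
contact_force: [0.8, 0.5, 0.5]
opening: 0.744
grasp_force: 0.0
```

play_rows(
  dp=[
    [0, 0, -0.3],
    [0, 0, -1],
    [0, 0, -1.8],
    [0, 0, -2.2],
    [0, 0, -2.2],
  ],
  rot=[
    [0, 0, 0],
    [0, 0, 0],
    [0, 0, 0],
    [0, 0, 0],
    [0, 0, 0],
  ],
)

```text
clock: 22.75
eef_pos: [430.6, -173.0, 193.7]
tcp_rot: [-3.139, 0.005, -3.006]
contact_force: [1.6, 0.4, 0.7]
opening: 0.743
grasp_force: 0.0
```

play_rows(
  dp=[
    [0, 0, 0],
    [0, 0, 0],
    [0, 0, 0],
  ],
  rot=[
    [0, 0, 0],
    [0, 0, 0],
    [0, 0, 0],
  ],
)

```text
clock: 23.0
eef_pos: [427.5, -171.7, 189.0]
tcp_rot: [3.14, -0.002, -3.006]
contact_force: [-0.5, -0.3, -0.6]
opening: 0.741
grasp_force: 0.0
```

```bash
python3 - <<'E'
from m import *
s,d=wr('S');I=d['color'];print(s['eef_pos'],s['tcp_rot'],s['contact_force'],s['opening'])
H=cv2.cvtColor(I,cv2.COLOR_RGB2HSV)
for col in (285,316,345): print(col,[(r_,int(H[r_,col,2]),int(H[r_,col,1])) for r_ in list(range(150,216,3))+list(range(290,345,3))])
for r_ in range(186,330,14):
    g=((H[r_,:,1]<45)&(H[r_,:,2]>100));x=np.where(g[262:372])[0]+262;print(r_,(x.min(),x.max()) if len(x) else '',end='; ')
E
```

```text
[ 427.51783406 -171.71040165  188.95012284] [ 3.14045171e+00 -2.00935797e-03 -3.00628122e+00] [-0.45779196 -0.31898925 -0.55941739] 0.7413796438377942
285 [(150, 142, 108), (153, 140, 5), (156, 170, 5), (159, 170, 3), (162, 169, 5), (165, 117, 203), (168, 144, 205), (171, 138, 211), (174, 151, 7), (177, 130, 235), (180, 134, 15), (183, 131, 10), (186, 163, 13), (189, 237, 5), (192, 240, 5), (195, 223, 9), (198, 231, 8), (201, 232, 8), (204, 233, 7), (207, 230, 9), (210, 230, 8), (213, 231, 9), (290, 160, 14), (293, 162, 14), (296, 161, 14), (299, 159, 11), (302, 162, 14), (305, 137, 15), (308, 130, 12), (311, 129, 16), (314, 134, 8), (317, 135, 15), (320, 214, 13), (323, 241, 4), (326, 39, 39), (329, 40, 19), (332, 31, 25), (335, 28, 36), (338, 26, 20), (341, 26, 10), (344, 26, 20)]
316 [(150, 148, 110), (153, 138, 9), (156, 78, 20), (159, 76, 20), (162, 76, 23), (165, 164, 3), (168, 164, 3), (171, 165, 3), (174, 163, 9), (177, 27, 28), (180, 133, 13), (183, 136, 15), (186, 164, 14), (189, 236, 6), (192, 239, 6), (195, 112, 43), (198, 81, 107), (201, 93, 107), (204, 85, 114), (207, 1
[... 677 characters left out ...]
 225, 9), (213, 226, 9), (290, 176, 13), (293, 177, 13), (296, 178, 14), (299, 178, 13), (302, 179, 14), (305, 144, 11), (308, 130, 14), (311, 129, 16), (314, 128, 14), (317, 129, 16), (320, 200, 13), (323, 232, 9), (326, 217, 106), (329, 216, 109), (332, 211, 110), (335, 202, 107), (338, 190, 106), (341, 185, 110), (344, 182, 111)]
186 (np.int64(262), np.int64(364)); 200 (np.int64(262), np.int64(371)); 214 (np.int64(262), np.int64(371)); 228 (np.int64(262), np.int64(371)); 242 (np.int64(262), np.int64(371)); 256 (np.int64(263), np.int64(371)); 270 (np.int64(263), np.int64(371)); 284 (np.int64(264), np.int64(371)); 298 (np.int64(265), np.int64(371)); 312 (np.int64(265), np.int64(371)); 326 ;
```

The ring is level in the shell: its rim spans 79 mm at z=146, as it should when seated. Next, the lid.

play_rows(
  dp=[
    [-0.07, 0.7, 0],
    [-0.14, 1.4, 0],
    [-0.2, 2.1, 0],
    [-0.28, 2.8, 0],
    [-0.35, 3.5, 0],
  ],
  rot=[
    [0, 0, 0],
    [0, 0, 0],
    [0, 0, 0],
    [0, 0, 0],
    [0, 0, 0],
  ],
)

```text
clock: 23.47
eef_pos: [422.6, -30.3, 189.4]
tcp_rot: [3.141, -0.002, -3.007]
contact_force: [0.6, 0.2, 0.1]
opening: 0.742
grasp_force: 0.0
```

play_rows(
  dp=[
    [-0.07, 0.7, 0],
    [-0.14, 1.4, 0],
    [-0.2, 2.1, 0],
    [-0.28, 2.8, 0],
    [-0.35, 3.5, 0],
  ],
  rot=[
    [0, 0, 0],
    [0, 0, 0],
    [0, 0, 0],
    [0, 0, 0],
    [0, 0, 0],
  ],
)

```text
clock: 23.88
eef_pos: [417.6, 110.4, 189.4]
tcp_rot: [-3.141, -0.002, -3.006]
contact_force: [-0.2, -0.1, 0.5]
opening: 0.739
grasp_force: 0.0
```

play_rows(
  dp=[
    [-0.07, 0.8, 0],
    [-0.14, 1.7, 0],
    [-0.2, 2.6, 0],
    [-0.34, 3.5, 0],
    [-0.34, 3.5, 0],
  ],
  rot=[
    [0, 0, 0.3],
    [0, 0, 0.6],
    [0, 0, 0.9],
    [0, 0, 1.17],
    [0, 0, 1.17],
  ],
)

```text
clock: 24.3
eef_pos: [412.9, 254.9, 189.6]
tcp_rot: [3.14, -0.0, -3.128]
contact_force: [-0.4, 0.0, 0.9]
opening: 0.737
grasp_force: 0.0
```

play_rows(
  dp=[
    [0, 0, 0],
    [0, 0, 0],
    [0, 0, 0],
  ],
  rot=[
    [0, 0, 0],
    [0, 0, 0],
    [0, 0, 0],
  ],
)

```text
clock: 24.55
eef_pos: [412.6, 248.6, 189.6]
tcp_rot: [-3.141, -0.001, -3.129]
contact_force: [0.7, -0.4, 0.2]
opening: 0.739
grasp_force: 0.0
```

```bash
python3 - <<'E'
from m import *
s,d=wr('T');I=d['color'];print(s['eef_pos'],s['tcp_rot'],s['opening'])
m=mask(I,(0,0,0),(180,255,75),(220,120,430,325));c=big(m,7);b=cv2.boundingRect(c);print('lid',b)
for z in (112,104):print(z,rect(d,c,z,s))
H=cv2.cvtColor(I,cv2.COLOR_RGB2HSV)
for r_ in range(b[1]+3,b[1]+b[3],14):
    x=np.where(m[r_])[0];print(r_,x.min(),x.max(),end='; ')
u=b[0]+b[2]//2-20;print('\n',[(r_,int(H[r_,u,2])) for r_ in list(range(b[1]-2,b[1]+12,1))+list(range(b[1]+b[3]-8,b[1]+b[3]+3))])
mt=mask(I,(100,120,40),(125,255,255),(60,60,300,380));print('tool',cv2.boundingRect(big(mt)),rect(d,big(mt),108,s))
cT=dict(np.load('top0.npz'));mT=big(mask(cT['color'],(0,0,0),(180,255,70),(140,225,182,290)))
x=rays(cT,[cv2.minAreaRect(mT)[0]]);y=rays(d,[cv2.minAreaRect(c)[0]],s);print('tri',tri([(x[0],x[1][0]),(y[0],y[1][0])]))
E
```

```text
[412.57080596 248.57024289 189.61679083] [-3.14055628e+00 -1.26496944e-03 -3.12923885e+00] 0.7388380582155304
lid (280, 187, 83, 123)
112 (array([418.9, 252.6]), 80.0, 49.4, np.float64(0.02))
104 (array([421.6, 252.7]), 82.6, 51.0, np.float64(0.02))
190 280 362; 204 222 362; 218 281 362; 232 281 361; 246 282 361; 260 282 360; 274 283 360; 288 283 360; 302 284 359; 
 [(185, 146), (186, 140), (187, 50), (188, 24), (189, 29), (190, 32), (191, 28), (192, 29), (193, 31), (194, 27), (195, 35), (196, 33), (197, 33), (198, 27), (302, 31), (303, 32), (304, 25), (305, 31), (306, 33), (307, 28), (308, 30), (309, 59), (310, 139), (311, 140), (312, 144)]
tool (196, 151, 28, 161) (array([411.4, 183.5]), 104.2, 14.9, np.float64(-0.026))
tri (array([420.44972815, 252.97963105, 104.14482285]), [np.float64(0.9187451625870585), np.float64(0.9187451625870081)])
```

The lid is at about (419.5,252.6) with yaw 0.02 and the right size; the triangulated height agrees. The blue tool hasn't moved. Grasping low on the lid's edge.

play_rows(
  dp=[
    [-0.175, 0.068, 0.7],
    [-0.175, 0.068, 1.4],
    [-0.175, 0.068, 2.1],
    [-0.175, 0.068, 2.6],
    [-0.175, 0.068, 2.7],
  ],
  rot=[
    [0, 0, -0.07],
    [0, 0, -0.07],
    [0, 0, -0.07],
    [0, 0, -0.07],
    [0, 0, -0.07],
  ],
)

```text
clock: 25.02
eef_pos: [418.1, 250.1, 79.3]
tcp_rot: [-3.139, -0.005, -3.123]
contact_force: [-0.9, -0.4, 0.5]
opening: 0.738
grasp_force: 0.0
```

play_rows(
  dp=[
    [0, 0, 0.1],
    [0, 0, 0.21],
    [0, 0, 0.21],
    [0, 0, 0.21],
  ],
  rot=[
    [0, 0, 0],
    [0, 0, 0],
    [0, 0, 0],
    [0, 0, 0],
  ],
)

```text
clock: 25.35
eef_pos: [420.6, 252.7, 74.8]
tcp_rot: [3.141, 0.001, -3.122]
contact_force: [0.2, -0.4, 0.1]
opening: 0.744
grasp_force: 0.0
```

```bash
python3 - <<'E'
from m import *
s,d=wr('U');I=d['color'];print(s['eef_pos'],s['tcp_rot'],s['opening'],s['contact_force'])
m=mask(I,(0,0,0),(180,255,75),(240,120,400,450));
for r_ in range(190,430,10):
    x=np.where(m[r_])[0];g=np.split(x,np.where(np.diff(x)>3)[0]+1);print(r_,[(int(a[0]),int(a[-1])) for a in g if len(a)>2])
E
```

```text
[420.63759762 252.69533714  74.80571047] [ 3.14083045e+00  1.32485722e-03 -3.12184193e+00] 0.7438252083656799 [ 0.21551509 -0.3658511   0.07528837]
190 []
200 []
210 []
220 []
230 [(240, 387)]
240 [(241, 250), (264, 363), (377, 387)]
250 [(241, 251), (263, 363), (376, 386)]
260 [(242, 386)]
270 [(242, 385)]
280 [(243, 384)]
290 [(243, 384)]
300 [(244, 282), (286, 383)]
310 [(244, 282), (286, 292), (296, 302), (306, 341), (345, 383)]
320 [(245, 282), (286, 292), (296, 302), (306, 331), (335, 341), (345, 382)]
330 [(246, 302), (306, 382)]
340 [(246, 381)]
350 [(247, 381)]
360 [(247, 380)]
370 [(248, 380)]
380 [(249, 379)]
390 [(249, 378)]
400 [(250, 378)]
410 [(250, 258), (271, 356), (370, 377)]
420 [(251, 376)]
```

play_rows(
  dp=[
    [0, -0.025, 0.04],
    [0, -0.025, 0.04],
    [0, -0.025, 0.04],
  ],
  rot=[
    [0, 0, 0],
    [0, 0, 0],
    [0, 0, 0],
  ],
)

```text
clock: 25.65
eef_pos: [420.1, 251.6, 72.6]
tcp_rot: [3.141, 0.0, -3.121]
contact_force: [0.9, 0.5, -0.5]
opening: 0.742
grasp_force: 0.0
```

play_rows(
  dp=[
    [0, 0, 0],
    [0, 0, 0],
    [0, 0, 0],
    [0, 0, 0],
    [0, 0, 0],
  ],
  rot=[
    [0, 0, 0],
    [0, 0, 0],
    [0, 0, 0],
    [0, 0, 0],
    [0, 0, 0],
  ],
  fingers=0.4,
)

```text
clock: 26.07
eef_pos: [420.1, 251.6, 72.8]
tcp_rot: [3.141, 0.0, -3.121]
contact_force: [-2.5, -0.9, 7.3]
opening: 0.571
grasp_force: 40.6
```

play_rows(
  dp=[
    [0, 0, -0.1],
    [0, 0, -0.3],
    [0, 0, -0.5],
    [0, 0, -0.5],
  ],
  rot=[
    [0, 0, 0],
    [0, 0, 0],
    [0, 0, 0],
    [0, 0, 0],
  ],
)

```text
clock: 26.4
eef_pos: [421.0, 252.1, 94.1]
tcp_rot: [3.14, 0.002, -3.122]
contact_force: [-0.1, 0.4, 0.7]
opening: 0.567
grasp_force: 41.6
```

```bash
python3 - <<'E'
from m import *
s,d=wr('V');I=d['color'];print(s['eef_pos'],s['tcp_rot'],s['opening'],s['grasp_force'],s['contact_force'])
H=cv2.cvtColor(I,cv2.COLOR_RGB2HSV);m=mask(I,(0,0,0),(180,255,75),(200,120,440,440))
for col in (290,316,340): print(col,[(r_,int(H[r_,col,2])) for r_ in list(range(216,236,2))+list(range(416,446,2))])
for r_ in (236,250,270,290,300): 
    x=np.where(m[r_])[0];print(r_,x.min(),x.max())
E
```

```text
[421.02828643 252.14044924  94.12121501] [ 3.14027402e+00  2.30182563e-03 -3.12151046e+00] 0.5665041896670807 41.6314834356308 [-0.0710598   0.43521993  0.72055287]
290 [(216, 164), (218, 166), (220, 164), (222, 164), (224, 163), (226, 31), (228, 31), (230, 30), (232, 34), (234, 34), (416, 31), (418, 31), (420, 29), (422, 37), (424, 36), (426, 29), (428, 84), (430, 161), (432, 156), (434, 154), (436, 152), (438, 148), (440, 147), (442, 148), (444, 149)]
316 [(216, 166), (218, 165), (220, 164), (222, 149), (224, 147), (226, 31), (228, 25), (230, 29), (232, 33), (234, 31), (416, 25), (418, 30), (420, 31), (422, 30), (424, 35), (426, 33), (428, 71), (430, 166), (432, 159), (434, 154), (436, 151), (438, 152), (440, 151), (442, 150), (444, 149)]
340 [(216, 167), (218, 167), (220, 166), (222, 165), (224, 162), (226, 25), (228, 30), (230, 33), (232, 27), (234, 36), (416, 35), (418, 34), (420, 33), (422, 33), (424, 36), (426, 34), (428, 63), (430, 151), (432, 153), (434, 153), (436, 152), (438, 151), (440, 152), (442, 149), (444, 150)]
236 242 391
250 243 390
270 244 389
290 245 388
300 246 387
```

The lid is held level and square. Carrying it to the ring.

play_rows(
  dp=[
    [0, 0, -0.6],
    [0, 0, -1.3],
    [0, 0, -2],
    [0, 0, -2.7],
    [0, 0, -2.7],
  ],
  rot=[
    [0, 0, 0],
    [0, 0, 0],
    [0, 0, 0],
    [0, 0, 0],
    [0, 0, 0],
  ],
)

```text
clock: 26.87
eef_pos: [422.6, 253.1, 205.4]
tcp_rot: [3.138, 0.007, -3.122]
contact_force: [1.8, 1.0, 0.3]
opening: 0.566
grasp_force: 41.7
```

play_rows(
  dp=[
    [0, -0.7, 0],
    [0, -1.4, 0],
    [0, -2.1, 0],
    [0, -2.8, 0],
    [0, -3.5, 0],
  ],
  rot=[
    [0, 0, 0],
    [0, 0, 0],
    [0, 0, 0],
    [0, 0, 0],
    [0, 0, 0],
  ],
)

```text
clock: 27.28
eef_pos: [422.3, 110.3, 199.8]
tcp_rot: [-3.141, -0.0, -3.121]
contact_force: [1.3, 0.6, -0.6]
opening: 0.565
grasp_force: 41.7
```

play_rows(
  dp=[
    [0, -0.7, 0],
    [0, -1.4, 0],
    [0, -2.1, 0],
    [0, -2.8, 0],
    [0, -3.5, 0],
  ],
  rot=[
    [0, 0, 0],
    [0, 0, 0],
    [0, 0, 0],
    [0, 0, 0],
    [0, 0, 0],
  ],
)

```text
clock: 27.7
eef_pos: [425.1, -29.8, 199.8]
tcp_rot: [3.142, -0.0, -3.122]
contact_force: [0.6, 0.4, 0.4]
opening: 0.57
grasp_force: 41.7
```

play_rows(
  dp=[
    [0, -0.9, 0],
    [0, -1.8, 0],
    [0.02, -2.7, 0],
    [0.04, -3.6, 0],
    [0.04, -3.6, 0],
  ],
  rot=[
    [0, 0, -0.3],
    [0, 0, -0.6],
    [0, 0, -0.9],
    [0, 0, -1.1],
    [0, 0, -1.1],
  ],
)

```text
clock: 28.12
eef_pos: [426.9, -177.6, 200.0]
tcp_rot: [-3.139, 0.0, -3.008]
contact_force: [0.4, -0.5, 1.1]
opening: 0.567
grasp_force: 41.7
```

play_rows(
  dp=[
    [0, 0, 0],
    [0, 0, 0],
    [0, 0, 0],
    [0, 0, 0],
  ],
  rot=[
    [0, 0, 0],
    [0, 0, 0],
    [0, 0, 0],
    [0, 0, 0],
  ],
)

```text
clock: 28.45
eef_pos: [426.8, -171.3, 200.1]
tcp_rot: [3.141, -0.0, -3.005]
contact_force: [-0.2, 1.1, -0.6]
opening: 0.566
grasp_force: 41.7
```

```bash
python3 - <<'E'
from m import *
s,d=wr('W');I=d['color'];print(s['eef_pos'],s['tcp_rot'],s['opening'],s['grasp_force'])
H=cv2.cvtColor(I,cv2.COLOR_RGB2HSV)
for col in (285,316,345): print(col,[(r_,int(H[r_,col,2]),int(H[r_,col,1])) for r_ in range(176,236,2)])
for r_ in range(188,232,5):
    print(r_,'ring edges L',[int(v) for v in H[r_,262:276,2]],'R',[int(v) for v in H[r_,354:368,2]])
m=mask(I,(0,0,0),(180,255,75),(200,120,440,440))
for r_ in (236,250,270,290): 
    x=np.where(m[r_])[0];print(r_,x.min(),x.max())
E
```

```text
[ 426.81018627 -171.31858762  200.11273502] [ 3.14123468e+00 -2.51934812e-04 -3.00495193e+00] 0.5662350467484508 41.69137001037598
285 [(176, 157, 197), (178, 160, 16), (180, 162, 14), (182, 160, 14), (184, 235, 7), (186, 246, 1), (188, 247, 1), (190, 246, 1), (192, 242, 5), (194, 245, 3), (196, 245, 3), (198, 244, 2), (200, 245, 3), (202, 245, 3), (204, 245, 3), (206, 245, 3), (208, 244, 3), (210, 245, 3), (212, 245, 3), (214, 245, 3), (216, 245, 3), (218, 245, 3), (220, 245, 3), (222, 245, 2), (224, 245, 3), (226, 26, 39), (228, 33, 15), (230, 34, 8), (232, 40, 19), (234, 49, 5)]
316 [(176, 69, 111), (178, 161, 13), (180, 162, 14), (182, 161, 13), (184, 235, 8), (186, 246, 1), (188, 247, 2), (190, 246, 1), (192, 223, 11), (194, 94, 106), (196, 100, 110), (198, 106, 108), (200, 106, 106), (202, 125, 198), (204, 149, 207), (206, 167, 203), (208, 170, 195), (210, 167, 151), (212, 166, 203), (214, 167, 211), (216, 225, 186), (218, 161, 3), (220, 154, 5), (222, 164, 5), (224, 219, 3), (226, 27, 38), (228, 33, 31), (230, 33, 15), (232, 38, 0), (234, 50, 10)]
345 [(176, 158, 210), (178, 1
[... 1199 characters left out ...]
, 181, 240, 242, 242, 243, 242, 243]
213 ring edges L [223, 226, 242, 244, 244, 244, 245, 232, 243, 246, 246, 246, 246, 246] R [245, 246, 246, 246, 246, 246, 195, 241, 242, 242, 242, 243, 242, 243]
218 ring edges L [242, 223, 239, 244, 244, 245, 245, 245, 244, 247, 246, 246, 246, 247] R [246, 246, 246, 246, 246, 245, 203, 241, 242, 242, 243, 243, 242, 243]
223 ring edges L [242, 216, 237, 244, 244, 245, 245, 245, 244, 246, 246, 246, 247, 247] R [246, 246, 246, 246, 246, 243, 224, 241, 242, 243, 243, 243, 243, 243]
228 ring edges L [32, 35, 33, 32, 34, 29, 31, 31, 31, 35, 34, 34, 32, 33] R [33, 30, 31, 29, 27, 32, 37, 28, 30, 31, 31, 30, 30, 32]
236 242 391
250 243 390
270 244 439
290 245 439
```

Camera and telemetry agree: a correction of about -1.0 mm in x and -0.9 mm in y. Lowering the lid.

play_rows(
  dp=[
    [-0.025, -0.022, 0.5],
    [-0.025, -0.022, 1.1],
    [-0.025, -0.022, 1.6],
    [-0.025, -0.022, 1.93],
    [-0.025, -0.022, 1.93],
  ],
  rot=[
    [0, 0, 0],
    [0, 0, 0],
    [0, 0, 0],
    [0, 0, 0],
    [0, 0, 0],
  ],
)

```text
clock: 28.92
eef_pos: [426.3, -171.6, 120.7]
tcp_rot: [3.139, -0.004, -3.005]
contact_force: [-1.0, -0.6, -0.1]
opening: 0.569
grasp_force: 41.7
```

play_rows(
  dp=[
    [0, 0, 0.02],
    [0, 0, 0.05],
    [0, 0, 0.08],
    [0, 0, 0.1],
    [0, 0, 0.1],
  ],
  rot=[
    [0, 0, 0],
    [0, 0, 0],
    [0, 0, 0],
    [0, 0, 0],
    [0, 0, 0],
  ],
)

```text
clock: 29.33
eef_pos: [428.4, -173.3, 119.6]
tcp_rot: [-3.141, 0.001, -3.006]
contact_force: [-0.9, 0.0, -0.6]
opening: 0.569
grasp_force: 41.7
```

play_rows(
  dp=[
    [0, 0, 0.02],
    [0, 0, 0.04],
    [0, 0, 0.06],
    [0, 0, 0.06],
  ],
  rot=[
    [0, 0, 0],
    [0, 0, 0],
    [0, 0, 0],
    [0, 0, 0],
  ],
)

```text
clock: 29.67
eef_pos: [427.9, -173.2, 116.6]
tcp_rot: [3.142, -0.0, -3.006]
contact_force: [-0.4, 0.4, -0.6]
opening: 0.566
grasp_force: 41.7
```

play_rows(
  dp=[
    [0, 0, 0.02],
    [0, 0, 0.04],
    [0, 0, 0.05],
    [0, 0, 0.05],
  ],
  rot=[
    [0, 0, 0],
    [0, 0, 0],
    [0, 0, 0],
    [0, 0, 0],
  ],
)

```text
clock: 30.0
eef_pos: [428.0, -173.2, 114.8]
tcp_rot: [3.142, -0.0, -3.006]
contact_force: [-1.1, 0.5, 2.5]
opening: 0.566
grasp_force: 42.0
```

play_rows(
  dp=[
    [0, 0, 0.02],
    [0, 0, 0.02],
    [0, 0, 0.02],
  ],
  rot=[
    [0, 0, 0],
    [0, 0, 0],
    [0, 0, 0],
  ],
)

```text
clock: 30.25
eef_pos: [428.0, -173.2, 114.8]
tcp_rot: [-3.142, 0.0, -3.006]
contact_force: [-4.7, 1.5, 13.8]
opening: 0.565
grasp_force: 43.1
```

The lid is seated at exactly the predicted height (114.8). Releasing, backing off and checking.

play_rows(
  dp=[
    [0, 0, -0.025],
    [0, 0, -0.025],
    [0, 0, -0.025],
    [0, 0, -0.025],
    [0, 0, -0.025],
  ],
  rot=[
    [0, 0, 0],
    [0, 0, 0],
    [0, 0, 0],
    [0, 0, 0],
    [0, 0, 0],
  ],
  fingers=0.74,
)

```text
clock: 30.67
eef_pos: [427.9, -173.1, 114.7]
tcp_rot: [3.141, -0.0, -3.006]
contact_force: [-0.1, 0.2, -0.2]
opening: 0.744
grasp_force: 0.0
```

play_rows(
  dp=[
    [0, 0, -0.3],
    [0, 0, -1],
    [0, 0, -1.8],
    [0, 0, -2.2],
    [0, 0, -2.2],
  ],
  rot=[
    [0, 0, 0],
    [0, 0, 0],
    [0, 0, 0],
    [0, 0, 0],
    [0, 0, 0],
  ],
)

```text
clock: 31.08
eef_pos: [430.2, -174.1, 206.4]
tcp_rot: [-3.139, 0.005, -3.006]
contact_force: [0.6, 0.3, -0.2]
opening: 0.739
grasp_force: 0.0
```

play_rows(
  dp=[
    [0, 0, 0],
    [0, 0, 0],
    [0, 0, 0],
    [0, 0, 0],
  ],
  rot=[
    [0, 0, 0],
    [0, 0, 0],
    [0, 0, 0],
    [0, 0, 0],
  ],
)

```text
clock: 31.42
eef_pos: [427.2, -172.9, 201.6]
tcp_rot: [3.14, -0.002, -3.006]
contact_force: [-0.2, -0.5, 0.4]
opening: 0.737
grasp_force: 0.0
```

```bash
python3 - <<'E'
from m import *
s,d=wr('X');I=d['color'];print(s['eef_pos'],s['tcp_rot'],s['opening'],s['contact_force'])
H=cv2.cvtColor(I,cv2.COLOR_RGB2HSV)
m=mask(I,(0,0,0),(180,255,75),(255,150,378,335));c=big(m,7);print('lid',cv2.boundingRect(c))
for z in (154,158):print(z,rect(d,c,z,s))
for col in (290,316,340): print(col,[(r_,int(H[r_,col,2]),int(H[r_,col,1])) for r_ in list(range(170,206,2))+list(range(324,346,3))])
E
```

```text
[ 427.23964864 -172.86429876  201.64391106] [ 3.14043653e+00 -1.98300596e-03 -3.00632611e+00] 0.7370607864632975 [-0.19475882 -0.46884521  0.3977402 ]
lid (255, 185, 108, 150)
154 (array([ 431.7, -177.1]), 87.3, 59.9, np.float64(0.135))
158 (array([ 430.2, -177.2]), 85.7, 58.8, np.float64(0.135))
290 [(170, 147, 173), (172, 167, 8), (174, 145, 234), (176, 148, 177), (178, 150, 10), (180, 150, 10), (182, 160, 18), (184, 110, 14), (186, 28, 18), (188, 43, 0), (190, 43, 6), (192, 48, 11), (194, 45, 11), (196, 50, 20), (198, 49, 5), (200, 47, 16), (202, 48, 16), (204, 48, 11), (324, 42, 12), (327, 38, 34), (330, 64, 4), (333, 65, 12), (336, 64, 4), (339, 62, 4), (342, 53, 19), (345, 55, 5)]
316 [(170, 189, 5), (172, 183, 7), (174, 30, 34), (176, 104, 105), (178, 153, 13), (180, 153, 13), (182, 158, 15), (184, 109, 12), (186, 31, 8), (188, 44, 17), (190, 44, 12), (192, 47, 16), (194, 46, 11), (196, 51, 15), (198, 48, 21), (200, 50, 5), (202, 46, 11), (204, 46, 6), (324, 218, 103), (327, 215, 106), (330, 209, 112), (333, 209, 109), (336, 213, 108), (339, 215, 104), (342, 217, 105), (345, 221, 104)]
340 [(170, 190, 5), (172, 186, 10), (174, 149, 234), (176, 150, 158), (178, 151, 14), (180, 153, 12), (182, 160, 13), (184, 109, 7), (186, 27, 38), (188, 43, 18), (190, 47, 11), (192, 47, 11), (194, 48, 5), (196, 49, 16), (198, 48, 21), (200, 45, 11), (202, 49, 26), (204, 51, 15), (324, 226, 105), (327, 217, 106), (330, 214, 107), (333, 207, 107), (336, 208, 107), (339, 212, 108), (342, 213, 108), (345, 218, 105)]
```

The stack is level: the lid, ring and shell edges sit on the same rows across all columns. Nothing is touching the robot, so I'm handing in.

```bash
python3 -c "
from rig import r
print(r.sign_off())"
```

```text
the job is handed in; nothing more can be done
None
```

I built the control box in the nest in the order asked (shell, board, ring, lid) and handed it in at about 31 s. Each part stopped at its expected seated height, and I left the deburring tool and hex key alone. The hand-in gave no verdict.

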